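# Free the cup jammed in the cup dispenser

### The arm

A 6-joint arm with a two-finger parallel gripper is mounted at the origin on a cart in front of the work surface, level with it; the furniture and walls round the work are solid. World frame = base frame: x ahead of the robot, y to its left, z up, the work surface at z = 0. Lengths are in mm, angles in rad, forces in N, time in s.
With the tool pointing down it reaches from about 350 to 775 mm from the base axis. Payload 7.3 kg.
Tool frame: the origin (TCP) lies at the very end of the fingers, on their centre line; the grasp point (between the pads) lies 19 mm behind it; z points along the fingers, y is the direction in which the jaws open and shut (so a half turn about z gives the same grasp; the last joint's range is limited). The gripper opens to 92 mm and grips with 3 to 60 N. Pads are 19 mm wide; open, the fingers measure 130 mm over their backs; the gripper's body (75 mm by 190 mm) begins 47 mm behind the grasp point.
Start: joints at [-1.272, 0.342, 1.524, -0, 1.275, -0.146], TCP at [225.92, -473.925, 226.741] pointing down, gripper open.
Joint ranges: [-2.53, 2.53], [-0.77, 2.02], [0.04, 2.7], [-1, 4.14], [0.28, 2.66], [-3.11, 3.11]. Speed limits (rad/s): [2.57, 2.57, 3.14, 3.14, 3.14, 3.14].

### API

Orientations are given as [roll, pitch, yaw] about the fixed x, y, z axes, in that order (R = Rz(yaw) Ry(pitch) Rx(roll)).
In Python, from plant import bot gives the robot as it stands.
- The arm moves only by the tool arm_command, never from a script. Its argument "targets" is a list of rows, each an object of numbers: "x", "y", "z": the shift along the world's x, y, z in cm; "roll": the turn about the world's z in rad. In form: [{"x": .., "y": .., "z": .., "roll": ..}, ...]. A call has 1 to 8 rows; each row is the pose to reach, as a shift and turn from the pose commanded when the call began; what a row does not reach only later rows make up. A row lasts 1/12 s, in which the tool goes at most 41.7 mm and 7.16 degrees, less where a joint would pass 70% of its speed; a pose out of reach is approached as far as the arm can. A call with a gripper value outside its range is refused whole. "fingers" is the opening, from 0 (shut) to 1 (fully open), set as the call begins (left out, the last holds). The fingers move at their own pace and stop on an object; the grip force is fixed at half the most. Time passes only in rows, so rows that repeat a pose let the fingers close. It gives the time, the measured TCP pose, the force and the opening at its end, in the units of the state.
- bot.get_obs(): the state, without advancing time (a new reading comes with each control period).
- bot.capture(name): name is "scene" or "top"; returns a dict with "img" (384x512x3 uint8, blue, green, red), "fx", "fy", "cx", "cy" (pixels), "position" and "rotation" of the camera in the world. Camera axes: x right, y down, z forward; pixel columns grow to the right and rows downward; lengths in mm; the calibration is good to about 2 mm. A picture is of the moment at which its call begins. There is no depth.
- bot.close_job(): hands the job in, once; it reports no verdict.
The state is a dict: "time": time; "joint_positions": joint angles; "dq": joint speeds; "tau": joint torques, N m; "tool_pos": TCP position; "tcp_rot": TCP orientation; "contact_force": force on the tool from outside, world axes, zero at the start; "moment": the same for the moment, N m; "grip_width": finger opening in mm.
Only numpy, scipy, OpenCV 4.12 (cv2) and the standard library are available. Lean on these libraries where they do the work, as an engineer would, in place of code of your own. Each camera call takes 0.05 s, during which the arm holds its last target.

### The job

The last tumbler is jammed behind the brass leaf in the sloping steel cup dispenser. Take the pusher from its rest and with it, entering from the high rear end, gently push the tumbler right out of the sleeve and along the catch trough until it is home against the rubber buffer; then lay the pusher back in the notches of its rest the way it lay. Do not touch the tumbler with the gripper or press hard on it (it cracks at about 20 N), and leave the things around alone.

Things in the scene. Friction and masses are not known exactly. Their poses are not given: they have to be found in the camera images.
- dispenser: fixed cup dispenser: dark steel base plate 130 x 300 x 10 mm (x, y), origin at the centre of its underside on the table; the sleeve above it runs along its y axis, high end at +y. Whole thing about 300 mm long, 200 mm high at the rear.
- sleeve: twelve-sided steel sleeve of the dispenser, 160 mm long, 72 mm clear inside, walls 3 mm, sloping 20 degrees down; origin on its axis in the plane of the open rear (high) mouth, 155 mm above the table. Its -y axis points down the sleeve (push direction), its z axis is square to that, upward. A 20 mm viewing slot runs along the top; a bridge over it reaches z = +46 mm.
- sleeve_exit (a point): centre of the sleeve's lower, exit end (160 mm from the rear mouth). The sleeve's lower five sides run on as an open catch trough, to a rubber-faced buffer plate 275 mm from the rear mouth. The buffer is sprung and damped: it starts to yield at 3 N, gives 10 mm (8 N when slow), then stops hard. A tumbler home against it has its base 16 mm beyond the exit.
- leaf (a joint): sprung brass leaf, 14 mm wide, in the slot: 0 hanging, grows (rad) as it is lifted. It is hinged in the sleeve's frame at y = -118, z = +41 mm and slants down to y = -144, z = +20 mm, where it catches the tumbler's rim. Pushing the rim under it takes roughly 6 to 14 N; after that sliding takes 5 N, falling to about 1 N.
- cup: clear tinted plastic tumbler, 99 mm long, 66 mm across the rim, 52 mm across the base, about 0.08 kg. Origin at the centre of its base, z axis from base to rim. It lies in the sleeve rim first: the base looks to the rear mouth, about 30 mm inside it, its centre about 9 mm below the sleeve's axis; the rim is at the leaf. Push on the middle of the base.
- pusher: telescopic pusher, about 0.26 kg, lying level: dark round wooden grip 30 mm thick (x = -65 to +36 mm), light rod 22 mm thick, dark collar, thin metal rod with black rubber tip 28 mm thick. Origin on its axis in the grip (hold it here), near the balance point; x axis points to the tip. The metal rod is clamped fast at a different length each time: tip face at x = 210 to 240 mm.
- pusher_rod (a point): point on the pusher's axis, in the light rod, 100 mm from its origin toward the tip
- rest: fixed wooden rest with two V-notched posts, base plate 190 x 76 x 8 mm, origin on the table below the middle of the pusher's grip; x axis points along the pusher toward its tip. Posts 10 mm thick at x = -52 and x = +100 mm, 70 mm wide across, tops about 54 mm high; free room for fingers between them.
- rest_home (a point): where the pusher's origin lies when it is in the rest: 55 mm above the table
- rest_front (a point): where point pusher_rod lies when the pusher is in the rest: in the front notch, 55 mm above the table, 100 mm from rest_home
- squeeze_bottle: yellow-brown squeeze bottle, 58 mm across, 190 mm high, bystander; origin under its centre
- shaker: dark shaker with white cap, 41 mm across, 84 mm high, bystander; origin under its centre
Not all that is in view belongs to the job. What is shaped like the cup but purple is not meant.

How it is judged (in metres and radians):
On the way, in this order (a step that is already met when the one before it is completed fails the run):
1. the pusher bears on the tumbler while the tumbler is still jammed in the sleeve (contact force between pusher and cup above 1 N and y of cup in the frame of sleeve above -0.12 m), for 0.05 s.
2. the whole tumbler is out of the sleeve and home against the buffer (y of cup in the frame of sleeve below -0.17 m and z of cup in the frame of sleeve below 0.01 m), for 0.2 s.
At the end, for the whole second after the job is handed in: the tumbler lies at rest along the catch trough, home against the buffer within 6 mm (base at least 10 mm beyond the sleeve's exit); the pusher lies at rest in both notches of its rest, tip the same way as at the start, within 20 mm of where it lay and within 5 mm of its height (all of step 2 and y of cup in the frame of sleeve above -0.2 m and x of cup in the frame of sleeve between -0.02 and 0.02 m and z of cup in the frame of sleeve above -0.03 m and angle between the z axis of cup and the y axis of sleeve, either way round below 0.3 rad and linear speed of each of cup, pusher below 0.02 m/s and distance between pusher and rest_home below 0.02 m and distance between pusher_rod and rest_front below 0.02 m and height (world z) of pusher between 0.05 and 0.061 m and height (world z) of pusher_rod between 0.05 and 0.061 m); the robot touches nothing.
It fails at once if the gripper or arm touches the tumbler (contact force between any of the fingers, the arm and cup above 0.3 N).
It fails at once if the pusher presses on the tumbler with more than 20 N (contact force between pusher and cup above 20 N).
It fails at once if the squeeze bottle or the shaker is moved by more than 30 mm (distance of any of squeeze_bottle, shaker from where it was at the start of the episode above 0.03 m).
It also fails if it takes over 64 s, if anything falls off the work surface, if the arm or the gripper's body presses on something with over 40 N, if the wrist force passes 120 N, or if a joint passes its speed limit or range.

## Working session

There is one attempt and no reset: what is moved stays moved. The work goes in short steps, Python scripts to look and compute and a tool call to move; the robot and the scene stay as the last step left them, time stands still between calls to the robot, and variables do not carry over. Pictures are saved under pics/ and viewed, and the job is handed in when it is done.

Besides the shell and the picture viewer there is one more tool, called as a command line: name --argument value ..., lists and objects as JSON in quotes. arm_command: Moves the arm, as the interface text tells. Its arguments: {"type":"object","properties":{"targets":{"type":"array","items":{"type":"object","properties":{"x":{"type":"number"},"y":{"type":"number"},"z":{"type":"number"},"roll":{"type":"number"}}}},"fingers":{"type":"number"}},"required":["targets"]}

```bash
mkdir -p pics; ls; python3 - <<'E'
from plant import bot
import cv2,numpy as np
o=bot.get_obs();print({k:np.round(v,3).tolist() for k,v in o.items()})
for n in("scene","top"):
    c=bot.capture(n);cv2.imwrite(f"pics/{n}0.png",c["img"]);np.savez(f"{n}0.npz",**c)
    print(n,{k:np.round(c[k],3).tolist() for k in c if k!="img"})
E
```

```text
pics
{'time': 0.0, 'joint_positions': [-1.272, 0.343, 1.525, 0.0, 1.275, -0.146], 'dq': [-0.002, -0.001, -0.003, 0.001, -0.001, -0.001], 'tau': [-0.001, -43.125, -24.422, 0.072, 0.056, -0.0], 'tool_pos': [225.83, -473.508, 226.053], 'tcp_rot': [-3.14, -0.0, 0.445], 'contact_force': [0.167, -0.724, 0.021], 'moment': [0.033, -0.078, 0.009], 'grip_width': 91.653}
scene {'fx': 362.68, 'fy': 362.68, 'cx': 260.292, 'cy': 189.408, 'position': [98.394, 737.893, 561.745], 'rotation': [-2.044, -0.01, -2.677]}
top {'fx': 379.348, 'fy': 379.348, 'cx': 257.257, 'cy': 190.274, 'position': [251.587, -50.297, 1310.188], 'rotation': [-2.919, -0.006, -1.599]}
```

View pics/scene0.png

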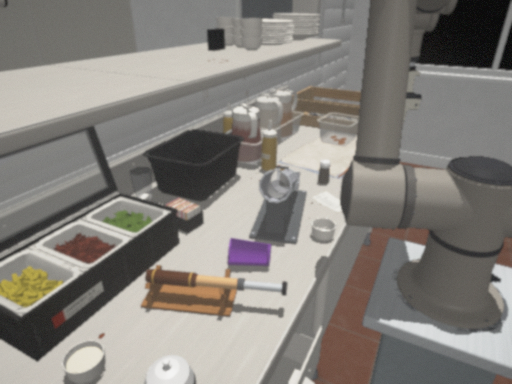

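View pics/top0.png

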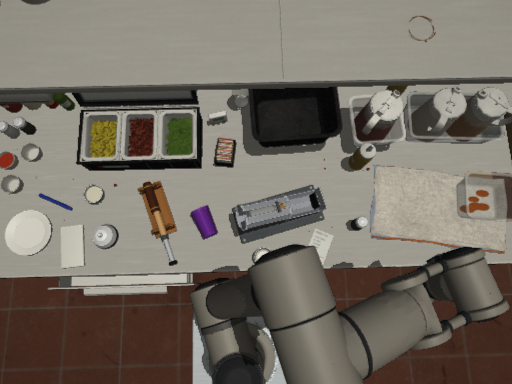

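```bash
python3 - <<'E'
import cv2,numpy as np
s=cv2.imread("pics/scene0.png");t=cv2.imread("pics/top0.png")
cv2.imwrite("pics/c1.png",cv2.resize(s[140:320,135:345],None,fx=3.8,fy=3.3,interpolation=cv2.INTER_CUBIC)[:600,:800])
cv2.imwrite("pics/c2.png",cv2.resize(t[170:270,130:340],None,fx=3.8,fy=3.8,interpolation=cv2.INTER_CUBIC))
E
```

```text
(no output)
```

View pics/c1.png

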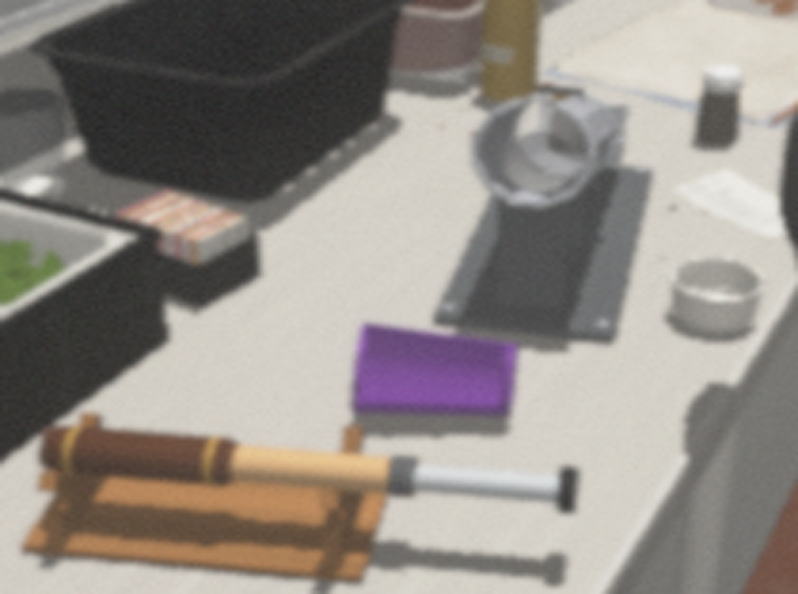

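View pics/c2.png

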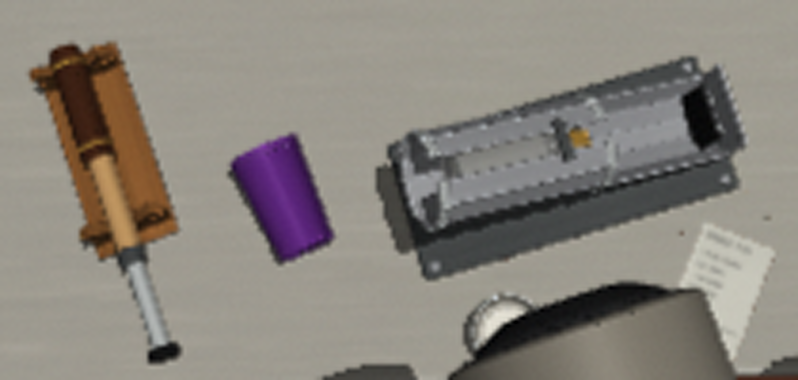

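```bash
cat > h.py <<'E'
import numpy as np,cv2
from scipy.spatial.transform import Rotation as R
def load(f): return dict(np.load(f))
def ray(c,uv):
    Rm=R.from_euler('xyz',c["rotation"]).as_matrix()
    d=Rm@np.array([(uv[0]-c["cx"])/c["fx"],(uv[1]-c["cy"])/c["fy"],1.]); return np.array(c["position"]),d
def onz(c,uv,z):
    p,d=ray(c,uv); return p+d*(z-p[2])/d[2]
def tri(c1,u1,c2,u2):
    p,d=ray(c1,u1);q,e=ray(c2,u2);A=np.stack([d,-e],1);s=np.linalg.lstsq(A,q-p,rcond=None)[0]
    a,b=p+d*s[0],q+e*s[1];return (a+b)/2,np.linalg.norm(a-b)
def proj(c,P):
    Rm=R.from_euler('xyz',c["rotation"]).as_matrix()
    v=Rm.T@(np.array(P,float)-c["position"]);return np.array([c["fx"]*v[0]/v[2]+c["cx"],c["fy"]*v[1]/v[2]+c["cy"]])
E
python3 - <<'E'
from h import *
t=load("top0.npz");s=load("scene0.npz")
T=lambda u,v:(130+(u+.5)/3.8-.5,170+(v+.5)/3.8-.5)
S=lambda u,v:(135+u/3.8,140+v/3.3)
for n,u in dict(bl=(432,280),br=(738,187),tr=(690,60),tl=(395,145)).items(): print(n,onz(t,T(*u),10).round(1))
for n,u in dict(bl=(440,322),br=(612,340),fr=(650,172)).items(): print("scene",n,onz(s,S(*u),10).round(1))
a=tri(t,T(163,352),s,S(568,488));print("tip",a)
a=tri(t,T(65,50),s,S(52,445));print("rear",a)
a=tri(t,T(96,150),s,S(220,460));print("ring",a)
a=tri(t,T(132,257),s,S(403,474));print("collar",a)
print("purple",onz(t,T(285,200),33))
E
```

```text
bl [362.2 -13.2  10. ]
br [ 438.7 -293.3   10. ]
tr [ 558.6 -256.6   10. ]
tl [485.9  18.2  10. ]
scene bl [473.7  34.   10. ]
scene br [357.9   1.7  10. ]
scene fr [ 434.4 -280.8   10. ]
tip (array([302.07139831, 216.04546516,  55.20935565]), np.float64(3.007525955307614))
rear (array([571.010941  , 309.28501179,  54.27516643]), np.float64(2.6857925127472715))
ring (array([479.60376321, 278.88084815,  54.79866326]), np.float64(1.791537963421258))
collar (array([384.71344981, 244.83529101,  55.11593096]), np.float64(1.3116118382681436))
purple [434.67176512 115.57550555  33.        ]
```

```bash
python3 - <<'E'
import cv2,numpy as np
s=cv2.imread("pics/scene0.png");t=cv2.imread("pics/top0.png")
cv2.imwrite("pics/c3.png",cv2.resize(s[160:248,245:311],None,fx=6.8,fy=6.8,interpolation=cv2.INTER_CUBIC))
cv2.imwrite("pics/c4.png",cv2.resize(t[180:245,225:330],None,fx=7.6,fy=7.6,interpolation=cv2.INTER_CUBIC))
E
```

```text
(no output)
```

View pics/c3.png

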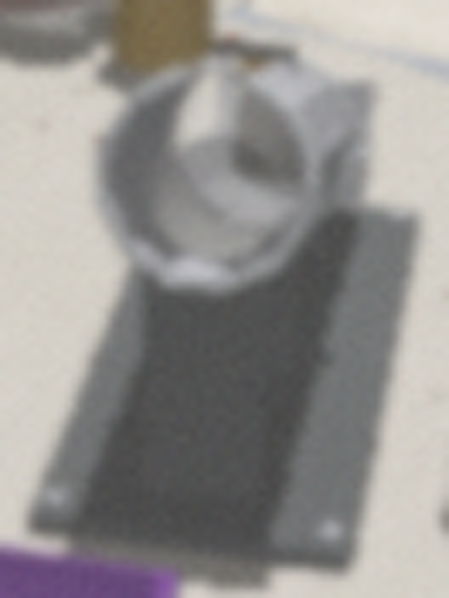

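View pics/c4.png

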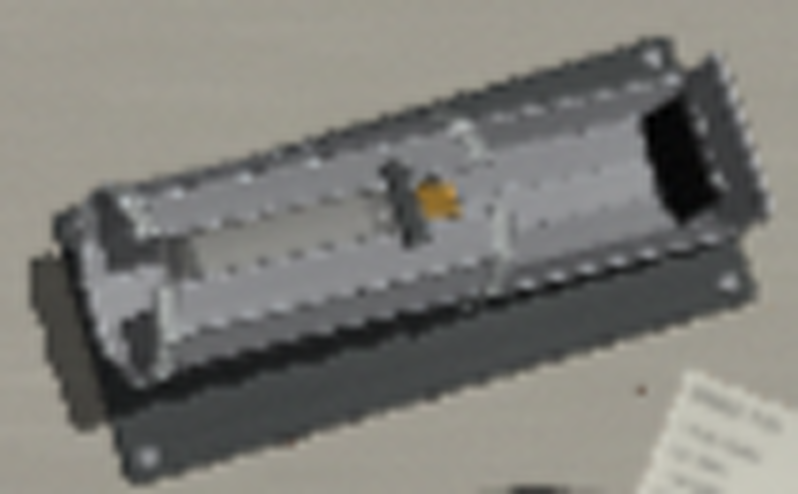

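```bash
python3 - <<'E'
from h import *
t=load("top0.npz");s=load("scene0.npz")
T=lambda u,v:(225+(u+.5)/7.6-.5,180+(v+.5)/7.6-.5)
S=lambda u,v:(245+(u+.5)/6.8-.5,160+(v+.5)/6.8-.5)
for n,u in dict(bl=(148,457),br=(732,283),tr=(655,57)).items(): print("bolt",n,onz(t,T(*u),11).round(1))
for n,u in dict(tl=(55,495),bl=(330,530)).items(): print("bolt scene",n,onz(s,S(*u),11).round(1))
print("mouth scene",onz(s,S(212,175),155).round(1))
# leaf tip/hinge
psi=np.deg2rad(15);
c,sn=np.cos(np.deg2rad(20)),np.sin(np.deg2rad(20))
def frame(M,psi):
    Rz=R.from_euler('z',psi).as_matrix()
    return lambda x,y,z: np.array(M)+Rz@np.array([x,y*c-z*sn,y*sn+z*c])
for y,z,u in((-131,30,(438,200)),(-105,46,(404,205)),(0,46,(143,240))):
    print(y,"z",155+y*sn+z*c,onz(t,T(*u),155+y*sn+z*c).round(1))
# slot centreline points
for y,z,u in((-20,38,(190,252)),(-90,38,(375,215))):
    print("slot",y,onz(t,T(*u),155+y*sn+z*c).round(1))
E
```

```text
bolt bl [374.3 -16.   11. ]
bolt br [ 446.  -283.3   11. ]
bolt tr [ 552.5 -254.5   11. ]
bolt scene tl [480.   11.2  11. ]
bolt scene bl [373.6 -16.6  11. ]
mouth scene [426.9 -12.7 155. ]
-131 z 138.38613984791465 [ 464.8 -141.2  138.4]
-105 z 162.31374550695656 [ 458.7 -125.5  162.3]
0 z 198.2258605561518 [441.1 -20.7 198.2]
slot -20 [438.2 -38.8 183.9]
slot -90 [ 455.4 -113.8  159.9]
```

```bash
python3 - <<'E'
import cv2,numpy as np
s=cv2.imread("pics/scene0.png");t=cv2.imread("pics/top0.png")
cv2.imwrite("pics/c5.png",cv2.resize(s[255:325,135:295],None,fx=5,fy=5,interpolation=cv2.INTER_CUBIC))
cv2.imwrite("pics/c6.png",cv2.resize(t[175:270,130:185],None,fx=6.3,fy=6.3,interpolation=cv2.INTER_CUBIC))
E
```

```text
(no output)
```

View pics/c5.png

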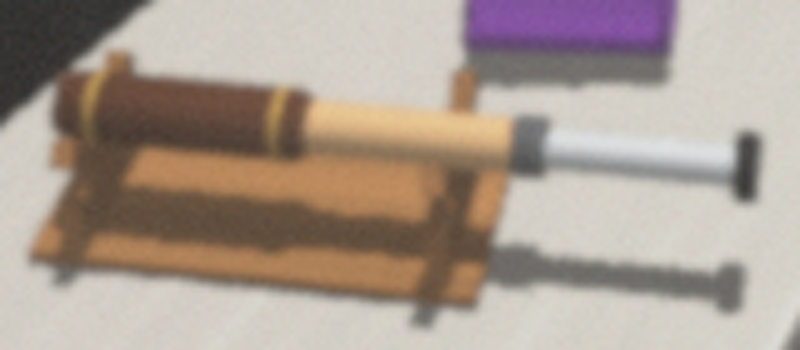

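View pics/c6.png

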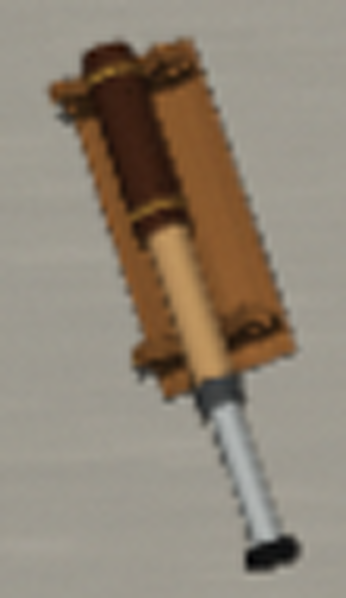

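```bash
python3 - <<'E'
from h import *
t=load("top0.npz");s=load("scene0.npz")
T=lambda u,v:(130+(u+.5)/6.3-.5,175+(v+.5)/6.3-.5)
S=lambda u,v:(135+(u+.5)/5-.5,255+(v+.5)/5-.5)
P={}
for n,a,b in(("rear",(107,48),(58,103)),("x36",(168,232),(303,128)),("collar",(219,396),(530,145)),("tipc",(271,552),(747,165))):
    p,e=tri(t,T(*a),s,S(*b));P[n]=p;print(n,p.round(1),round(e,1), onz(t,T(*a),55).round(1), onz(s,S(*b),55).round(1))
d=P["tipc"]-P["rear"];print(np.rad2deg(np.arctan2(d[1],d[0])))
d=d/np.linalg.norm(d)
for n in P: print(n,(P[n]-P["x36"])@d+36)
# rest base corners top z=8
for n,u in dict(a=(180,40),b=(297,348),c=(170,397)).items(): print("rest",n,onz(t,T(*u),8).round(1))
for n,u in dict(a=(30,262),b=(470,305)).items(): print("rest sc",n,onz(s,S(*u),4).round(1))
E
```

```text
rear [574.6 311.1  52.9] 0.0 [574.1 310.5  55. ] [572.7 312.9  55. ]
x36 [474.  275.8  52. ] 2.1 [472.5 274.5  55. ] [472.8 278.7  55. ]
collar [384.8 245.2  55.2] 0.1 [384.8 245.2  55. ] [385.  244.9  55. ]
tipc [302.7 215.9  55.4] 2.1 [303.7 216.3  55. ] [301.8 215.3  55. ]
-160.70623958686608
rear -70.67814246822468
x36 36.0
collar 130.3047630252084
tipc 217.45812043144264
rest a [589.7 283.3   8. ]
rest b [414.7 214.5   8. ]
rest c [389.9 282.8   8. ]
rest sc a [562.2 350.6   4. ]
rest sc b [389.3 287.9   4. ]
```

Candidates: the pusher's grip is at top pixel (155,198), with its tip at (172,262). The jammed cup is inside the sleeve at top (262,212); the purple cup at (204,222) is the decoy, and the white cups at (95,194) and (262,256) aren't part of the job. The crops confirm the rear mouth faces +y (left in the top view).

arm_command --targets '[{"x": 0.3,"y": 0.7,"z": 3},{"x": 1.2,"y": 3,"z": 5.5},{"x": 2.4,"y": 6,"z": 7},{"x": 3.6,"y": 9.5,"z": 8},{"x": 4.9,"y": 13,"z": 8},{"x": 6.2,"y": 16.5,"z": 8},{"x": 7.6,"y": 20,"z": 8},{"x": 9,"y": 23.5,"z": 8}]' --fingers 1

```text
$.targets[0]: bad value
```

arm_command --targets '[{"x": 1.3,"y": 3.5},{"x": 2.6,"y": 7},{"x": 3.9,"y": 10.5},{"x": 5.2,"y": 14},{"x": 6.5,"y": 17.5},{"x": 7.8,"y": 21},{"x": 9.2,"y": 24.5},{"x": 10.5,"y": 28}]'

```text
$.targets[0]: bad value
```

arm_command --targets '[{"x": 1.3,"y": 3.5,"roll": -0.02},{"x": 2.6,"y": 7,"z": -1,"roll": -0.04},{"x": 3.9,"y": 10.5,"z": -2,"roll": -0.06},{"x": 5.2,"y": 14,"z": -4,"roll": -0.08},{"x": 6.5,"y": 17.5,"z": -6,"roll": -0.1},{"x": 7.8,"y": 21,"z": -8,"roll": -0.105},{"x": 9,"y": 23.5,"z": -10,"roll": -0.105},{"x": 9.7,"y": 25.1,"z": -12,"roll": -0.105}]'

```text
$.targets[0]: bad value
```

```bash
python3 - <<'E'
from h import *
from plant import bot
c=bot.capture("scene");cv2.imwrite("pics/s1.png",c["img"])
o=bot.get_obs();print({k:np.round(o[k],3).tolist() for k in("time","tool_pos","tcp_rot","contact_force","joint_positions")})
E
```

```text
{'time': 0.15, 'tool_pos': [225.82, -473.619, 226.219], 'tcp_rot': [-3.14, -0.0, 0.445], 'contact_force': [-0.402, 0.921, 0.332], 'joint_positions': [-1.272, 0.343, 1.525, -0.0, 1.275, -0.146]}
```

View pics/s1.png

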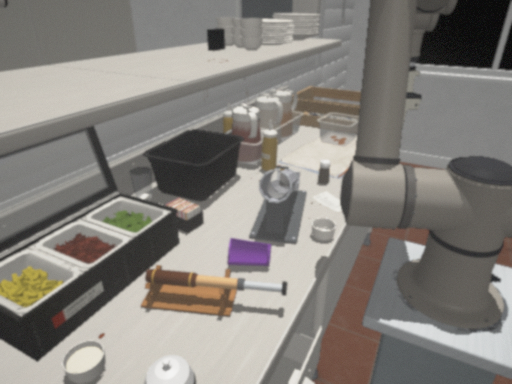

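The picture is unchanged and the arm hasn't moved. The rows probably need all four keys, so I'll include them.

arm_command --targets '[{"x": 0.3,"y": 0.7,"z": 3,"roll": 0},{"x": 1.2,"y": 3,"z": 5.5,"roll": 0},{"x": 2.4,"y": 6,"z": 7,"roll": 0},{"x": 3.6,"y": 9.5,"z": 8,"roll": 0},{"x": 4.9,"y": 13,"z": 8,"roll": 0},{"x": 6.2,"y": 16.5,"z": 8,"roll": 0},{"x": 7.6,"y": 20,"z": 8,"roll": 0},{"x": 9,"y": 23.5,"z": 8,"roll": 0}]' --fingers 1

```text
time: 0.82
tool_pos: [316.0, -237.1, 306.7]
tcp_rot: [3.142, -0.0, 0.444]
contact_force: [0.3, 0.2, -0.0]
grip_width: 91.9
```

arm_command --targets '[{"x": 1.3,"y": 3.5,"z": 0,"roll": 0},{"x": 2.6,"y": 7,"z": 0,"roll": 0},{"x": 3.9,"y": 10.5,"z": 0,"roll": 0},{"x": 5.2,"y": 14,"z": 0,"roll": 0},{"x": 6.5,"y": 17.5,"z": 0,"roll": 0},{"x": 7.8,"y": 21,"z": 0,"roll": 0},{"x": 9.2,"y": 24.5,"z": 0,"roll": 0},{"x": 10.5,"y": 28,"z": 0,"roll": 0}]'

```text
time: 1.48
tool_pos: [421.1, 43.1, 306.7]
tcp_rot: [3.141, -0.0, 0.445]
contact_force: [0.3, -1.2, 0.3]
grip_width: 91.5
```

arm_command --targets '[{"x": 1.3,"y": 3.5,"z": 0,"roll": -0.02},{"x": 2.6,"y": 7,"z": -1,"roll": -0.04},{"x": 3.9,"y": 10.5,"z": -2,"roll": -0.06},{"x": 5.2,"y": 14,"z": -4,"roll": -0.08},{"x": 6.5,"y": 17.5,"z": -6,"roll": -0.1},{"x": 7.8,"y": 21,"z": -8,"roll": -0.105},{"x": 9,"y": 23.5,"z": -10,"roll": -0.105},{"x": 9.7,"y": 25.1,"z": -12,"roll": -0.105}]'

```text
time: 2.15
tool_pos: [518.2, 295.0, 184.9]
tcp_rot: [-3.141, 0.0, 0.342]
contact_force: [-0.2, -0.8, 0.5]
grip_width: 92.2
```

```bash
python3 - <<'E'
from h import *
from plant import bot
for n in("scene","top"):
    c=bot.capture(n);cv2.imwrite(f"pics/{n}1.png",c["img"])
o=bot.get_obs();print({k:np.round(o[k],3).tolist() for k in("time","tool_pos","tcp_rot","contact_force","joint_positions")})
E
```

```text
{'time': 2.25, 'tool_pos': [516.31, 293.638, 182.054], 'tcp_rot': [3.142, 0.008, 0.342], 'contact_force': [-0.349, -0.264, 0.699], 'joint_positions': [0.388, 0.508, 1.386, 0.0, 1.254, 1.616]}
```

View pics/scene1.png

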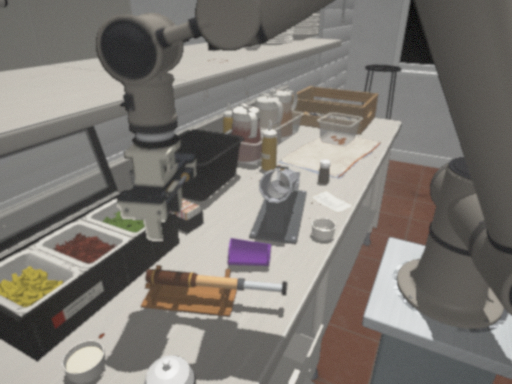

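View pics/top1.png

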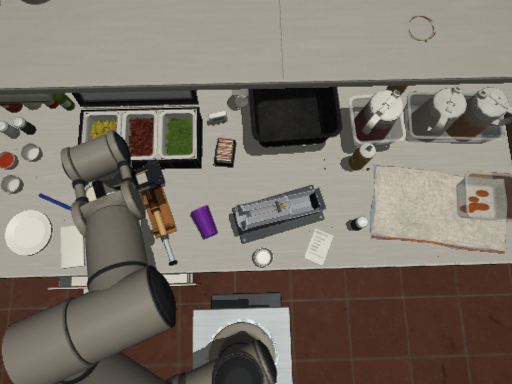

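```bash
python3 - <<'E'
from h import *
t=load("top0.npz");s=load("scene0.npz")
for u in((201,160),(201,168),(80,168)):
  for z in(0,60,100): print(u,z,onz(t,u,z).round())
for u in((180,237),(178,213)): print([onz(s,u,z).round() for z in (0,60,100)])
E
```

```text
(201, 160) 0 [666. 134.   0.]
(201, 160) 60 [647. 125.  60.]
(201, 160) 100 [634. 120. 100.]
(201, 168) 0 [636. 133.   0.]
(201, 168) 60 [618. 125.  60.]
(201, 168) 100 [606. 119. 100.]
(80, 168) 0 [647. 566.   0.]
(80, 168) 60 [629. 538.  60.]
(80, 168) 100 [617. 519. 100.]
[array([651., 107.,   0.]), array([592., 174.,  60.]), array([553., 219., 100.])]
[array([735.,   8.,   0.]), array([667.,  86.,  60.]), array([622., 138., 100.])]
```

arm_command --targets '[{"x": 0,"y": 0,"z": -2,"roll": 0},{"x": 0,"y": 0,"z": -4.5,"roll": 0},{"x": 0,"y": 0,"z": -7,"roll": 0},{"x": 0,"y": 0,"z": -9.5,"roll": 0},{"x": 0,"y": 0,"z": -12,"roll": 0},{"x": 0,"y": 0,"z": -14,"roll": 0},{"x": 0,"y": 0,"z": -15,"roll": 0},{"x": 0,"y": 0,"z": -15,"roll": 0}]'

```text
time: 2.92
tool_pos: [516.8, 290.9, 35.3]
tcp_rot: [3.141, 0.004, 0.339]
contact_force: [0.2, -0.6, -0.4]
grip_width: 91.5
```

```bash
python3 - <<'E'
from h import *
from plant import bot
a=[]
for n in("scene","top"):
    c=bot.capture(n);a.append(cv2.resize(c["img"][230:330,100:300] if n=="scene" else c["img"][150:270,60:230],(700,300) if n=="x" else None,fx=3,fy=3,interpolation=cv2.INTER_CUBIC) if 0 else cv2.resize(c["img"][200:330,100:300] if n=="scene" else c["img"][150:270,50:234],(400,261)))
cv2.imwrite("pics/m2.png",np.hstack(a))
E
```

```text
(no output)
```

View pics/m2.png

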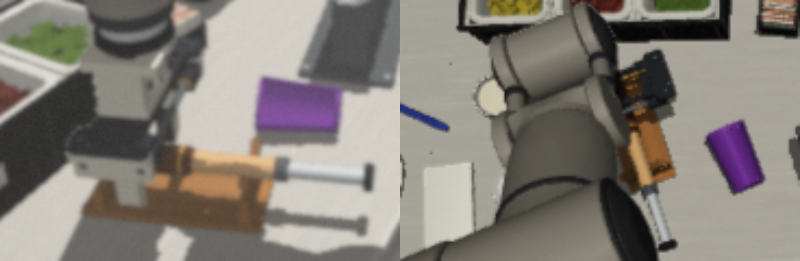

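The jaws straddle the grip, with the finger at (130,190) in the left crop. Closing.

arm_command --targets '[{"x": 0,"y": 0,"z": 0,"roll": 0},{"x": 0,"y": 0,"z": 0,"roll": 0},{"x": 0,"y": 0,"z": 0,"roll": 0},{"x": 0,"y": 0,"z": 0,"roll": 0},{"x": 0,"y": 0,"z": 0,"roll": 0},{"x": 0,"y": 0,"z": 0,"roll": 0},{"x": 0,"y": 0,"z": 0,"roll": 0},{"x": 0,"y": 0,"z": 0,"roll": 0}]' --fingers 0

```text
time: 3.68
tool_pos: [517.9, 292.1, 36.7]
tcp_rot: [3.142, 0.0, 0.34]
contact_force: [-0.2, 0.3, -0.5]
grip_width: 42.9
```

arm_command --targets '[{"x": 0,"y": 0,"z": 0,"roll": 0},{"x": 0,"y": 0,"z": 0,"roll": 0},{"x": 0,"y": 0,"z": 0,"roll": 0},{"x": 0,"y": 0,"z": 0,"roll": 0},{"x": 0,"y": 0,"z": 0,"roll": 0}]'

```text
time: 4.1
tool_pos: [517.8, 292.4, 36.7]
tcp_rot: [-3.141, -0.0, 0.34]
contact_force: [-0.4, 3.0, 0.1]
grip_width: 28.9
```

arm_command --targets '[{"x": 0,"y": 0,"z": 0,"roll": 0},{"x": 0,"y": 0,"z": 1,"roll": 0},{"x": 0,"y": 0,"z": 3,"roll": 0},{"x": 0,"y": 0,"z": 5.5,"roll": 0},{"x": 0,"y": 0,"z": 8,"roll": 0},{"x": 0,"y": 0,"z": 10,"roll": 0},{"x": 0,"y": 0,"z": 11.2,"roll": 0},{"x": 0,"y": 0,"z": 11.2,"roll": 0}]'

```text
time: 4.77
tool_pos: [519.5, 292.3, 152.4]
tcp_rot: [3.141, -0.006, 0.34]
contact_force: [0.8, 0.0, -2.5]
grip_width: 29.1
```

```bash
python3 - <<'E'
from h import *
from plant import bot
for n in("scene","top"):
    c=bot.capture(n);np.savez(f"{n}3.npz",**c);cv2.imwrite(f"pics/{n}3.png",c["img"])
o=bot.get_obs();print({k:np.round(o[k],3).tolist() for k in("time","tool_pos","tcp_rot","contact_force","moment")})
E
```

```text
{'time': 4.867, 'tool_pos': [517.868, 291.747, 148.837], 'tcp_rot': [3.141, -0.0, 0.34], 'contact_force': [0.228, 0.401, -2.827], 'moment': [0.025, -0.122, -0.042]}
```

View pics/scene3.png

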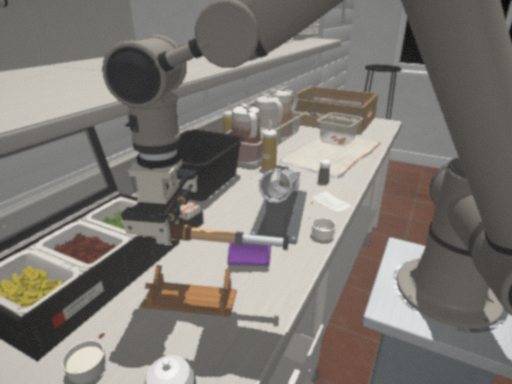

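The pusher is lifted clear and roughly level, with its tip at scene (288,242). Next I turn it toward the sleeve.

arm_command --targets '[{"x": -0.3,"y": 0,"z": 0,"roll": 0.06},{"x": -1,"y": -0.1,"z": 0,"roll": 0.17},{"x": -2,"y": -0.3,"z": 0,"roll": 0.29},{"x": -3.2,"y": -0.5,"z": 0,"roll": 0.41},{"x": -4.5,"y": -0.8,"z": 0,"roll": 0.53},{"x": -5.8,"y": -1.1,"z": 0,"roll": 0.65},{"x": -7.1,"y": -1.4,"z": 0,"roll": 0.77},{"x": -8.4,"y": -1.7,"z": 0,"roll": 0.89}]'

```text
time: 5.53
tool_pos: [432.4, 274.3, 147.1]
tcp_rot: [-3.139, 0.002, 1.236]
contact_force: [-0.1, -0.1, -3.0]
grip_width: 29.1
```

arm_command --targets '[{"x": -1.4,"y": -0.4,"z": 0,"roll": 0.12},{"x": -2.8,"y": -0.8,"z": 0,"roll": 0.24},{"x": -4.2,"y": -1.2,"z": 0,"roll": 0.36},{"x": -5.5,"y": -1.7,"z": 0,"roll": 0.47},{"x": -6.6,"y": -2.1,"z": 0,"roll": 0.55},{"x": -7.3,"y": -2.4,"z": 0,"roll": 0.595},{"x": -7.5,"y": -2.5,"z": 0,"roll": 0.605},{"x": -7.5,"y": -2.5,"z": 0,"roll": 0.605}]'

```text
time: 6.2
tool_pos: [358.0, 249.6, 148.0]
tcp_rot: [-3.14, 0.0, 1.834]
contact_force: [0.1, 0.9, -2.6]
grip_width: 29.2
```

```bash
cat > cap.py <<'E'
from h import *
from plant import bot
import sys
k=sys.argv[1]
for n in("scene","top"):
    c=bot.capture(n);np.savez(f"{n}{k}.npz",**c);cv2.imwrite(f"pics/{n}{k}.png",c["img"])
    b=c["img"][150:300,180:340] if n=="scene" else c["img"][150:270,140:300]
    cv2.imwrite(f"pics/{n}{k}z.png",cv2.resize(b,None,fx=4,fy=4,interpolation=cv2.INTER_CUBIC))
o=bot.get_obs();print({k:np.round(o[k],3).tolist() for k in("time","tool_pos","tcp_rot","contact_force","moment")})
E
python3 cap.py 4
```

```text
{'time': 6.3, 'tool_pos': [359.167, 250.069, 148.342], 'tcp_rot': [-3.141, 0.0, 1.833], 'contact_force': [0.568, 0.254, -1.862], 'moment': [0.166, -0.141, -0.011]}
```

View pics/scene4z.png

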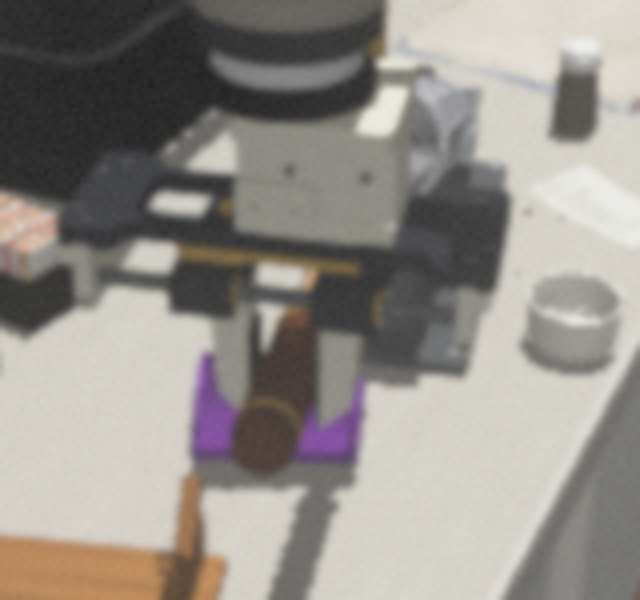

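View pics/top4z.png

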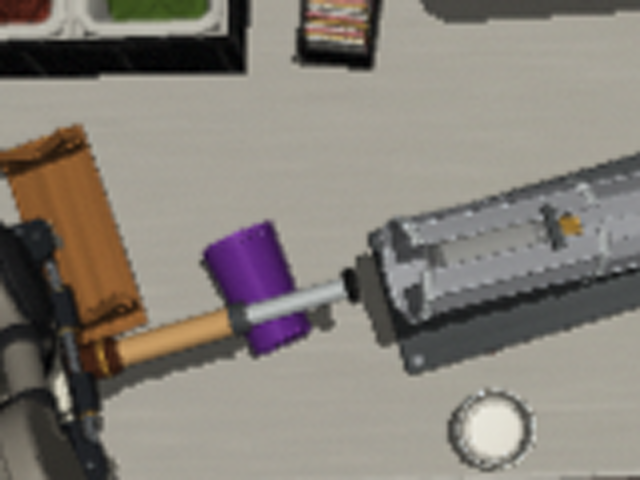

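```bash
cat >> h.py <<'E'
psi=0.2635; M=np.array([429.9,-12.1,155.])
_c,_s=np.cos(np.deg2rad(20)),np.sin(np.deg2rad(20))
Rs=R.from_euler('z',psi).as_matrix()@R.from_euler('x',20,degrees=True).as_matrix()
def tosl(P): return Rs.T@(np.asarray(P)-M)
def fromsl(p): return M+Rs@np.asarray(p,float)
Rd=R.from_euler('z',psi).as_matrix()
def todm(P): return Rd.T@(np.asarray(P)-M)   # level frame at mouth
E
python3 - <<'E'
from h import *
t=load("top4.npz")
Z=lambda u,v:(140+(u+.5)/4-.5,150+(v+.5)/4-.5)
for n,u in dict(tip=(356,284),collar=(237,318),ring=(118,354)).items():
    P=onz(t,Z(*u),167);print(n,P.round(1),todm(P).round(1))
print("grip",todm([359.2,250,167.]).round(1))
for p in([0,0,46],[0,-131,30],[0,0,0],[0,-160,39]): print(p,((proj(t,fromsl(p))-[139.5,149.5])*4).round())
E
```

```text
tip [418.5  25.5 167. ] [-1.2 39.3 12. ]
collar [395.1 115.5 167. ] [ -0.4 132.2  12. ]
ring [370.4 204.4 167. ] [ -1.  224.6  12. ]
grip [  0.  271.5  12. ]
[0, 0, 46] [425. 256.]
[0, -131, 30] [570. 226.]
[0, 0, 0] [406. 271.]
[0, -160, 39] [607. 215.]
```

arm_command --targets '[{"x": 0.2,"y": -0.7,"z": -0.1,"roll": 0},{"x": 0.5,"y": -1.8,"z": -0.1,"roll": 0},{"x": 0.8,"y": -3,"z": -0.1,"roll": 0},{"x": 1.1,"y": -4.1,"z": -0.1,"roll": 0},{"x": 1.4,"y": -5.1,"z": -0.1,"roll": 0},{"x": 1.55,"y": -5.7,"z": -0.1,"roll": 0},{"x": 1.6,"y": -5.9,"z": -0.1,"roll": 0},{"x": 1.6,"y": -5.9,"z": -0.1,"roll": 0}]'

```text
time: 6.97
tool_pos: [375.2, 190.6, 147.6]
tcp_rot: [-3.142, 0.0, 1.833]
contact_force: [-0.6, -0.0, -2.4]
grip_width: 29.0
```

arm_command --targets '[{"x": 0,"y": 0,"z": 0.4,"roll": 0},{"x": 0,"y": 0,"z": 0.8,"roll": 0},{"x": 0,"y": 0,"z": 1.2,"roll": 0},{"x": 0,"y": 0,"z": 1.6,"roll": 0},{"x": 0,"y": -0.05,"z": 2,"roll": 0},{"x": 0,"y": -0.1,"z": 2.4,"roll": 0}]'

```text
time: 7.47
tool_pos: [374.9, 190.3, 172.3]
tcp_rot: [3.141, -0.0, 1.835]
contact_force: [-1.5, 1.0, -2.3]
grip_width: 29.0
```

```bash
python3 cap.py 5
```

```text
{'time': 7.567, 'tool_pos': [375.231, 190.273, 172.475], 'tcp_rot': [3.14, -0.0, 1.835], 'contact_force': [-0.0, -0.454, -2.486], 'moment': [0.323, -0.051, 0.022]}
```

View pics/top5z.png

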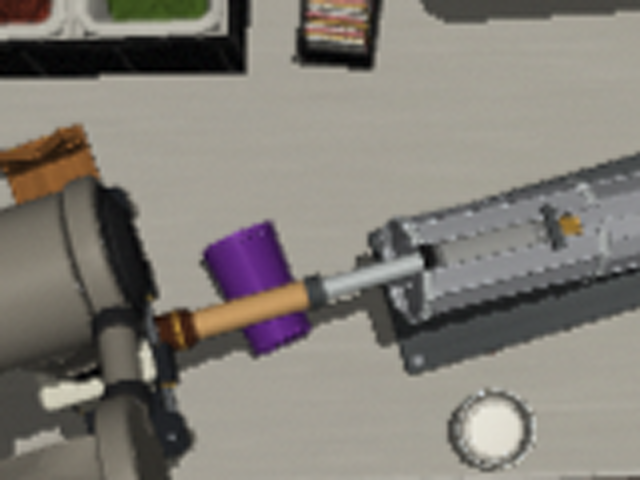

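View pics/scene5z.png

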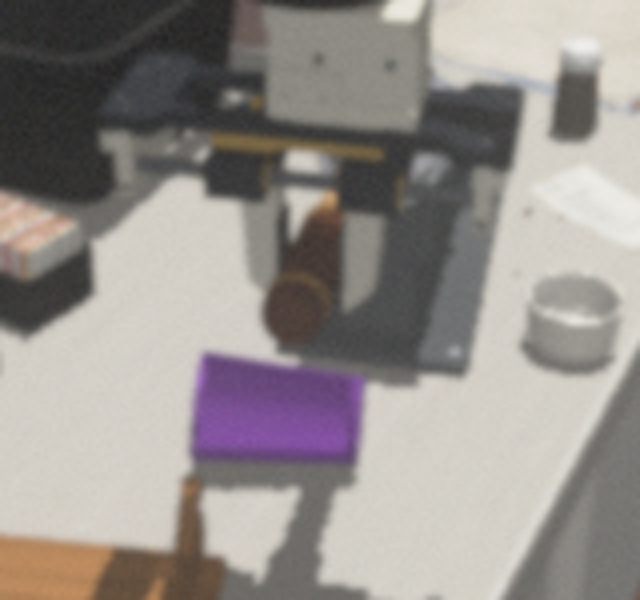

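The tip is inside the mouth at top-zoom (425,257), and there's little force so far. I'll keep raising slowly.

arm_command --targets '[{"x": 0.0,"y": -0.1,"z": 0.5,"roll": 0},{"x": 0.05,"y": -0.2,"z": 1,"roll": 0},{"x": 0.1,"y": -0.3,"z": 1.5,"roll": 0},{"x": 0.1,"y": -0.4,"z": 2,"roll": 0},{"x": 0.15,"y": -0.5,"z": 2.5,"roll": 0},{"x": 0.15,"y": -0.6,"z": 3,"roll": 0}]'

```text
time: 8.07
tool_pos: [376.6, 183.9, 202.4]
tcp_rot: [3.141, 0.0, 1.835]
contact_force: [-0.0, 0.8, -3.3]
grip_width: 29.3
```

```bash
python3 cap.py 6
```

```text
{'time': 8.167, 'tool_pos': [376.903, 184.007, 202.636], 'tcp_rot': [3.14, 0.0, 1.835], 'contact_force': [-0.279, 0.172, -2.727], 'moment': [0.173, -0.058, -0.047]}
```

View pics/top6z.png

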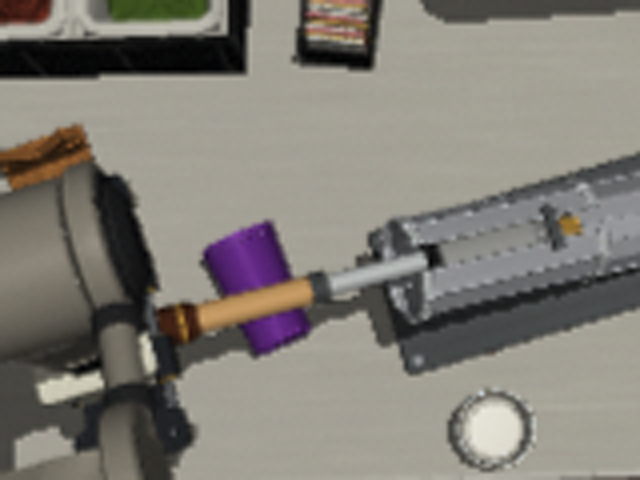

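View pics/scene6z.png

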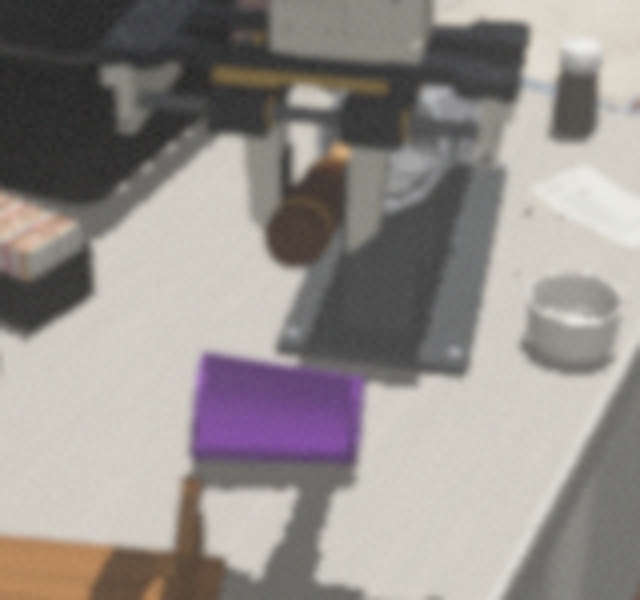

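The tip stays in the mouth while the grip's rear end rises against the fingers, so the pusher is tilting in the pads. I'll continue.

arm_command --targets '[{"x": 0.05,"y": -0.15,"z": 0.5,"roll": 0},{"x": 0.1,"y": -0.3,"z": 1,"roll": 0},{"x": 0.15,"y": -0.5,"z": 1.5,"roll": 0},{"x": 0.2,"y": -0.7,"z": 2,"roll": 0},{"x": 0.25,"y": -0.9,"z": 2.5,"roll": 0},{"x": 0.3,"y": -1.1,"z": 2.9,"roll": 0}]'

```text
time: 8.67
tool_pos: [379.6, 172.9, 231.4]
tcp_rot: [3.141, 0.0, 1.835]
contact_force: [0.9, 1.0, -2.9]
grip_width: 29.3
```

```bash
python3 cap.py 7
```

```text
{'time': 8.767, 'tool_pos': [379.859, 172.802, 231.466], 'tcp_rot': [3.14, 0.0, 1.834], 'contact_force': [-0.1, 0.438, -2.791], 'moment': [0.152, -0.066, -0.006]}
```

View pics/top7z.png

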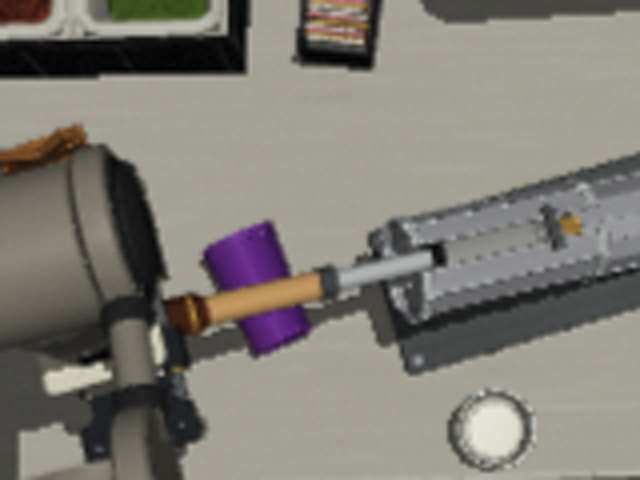

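View pics/scene7z.png

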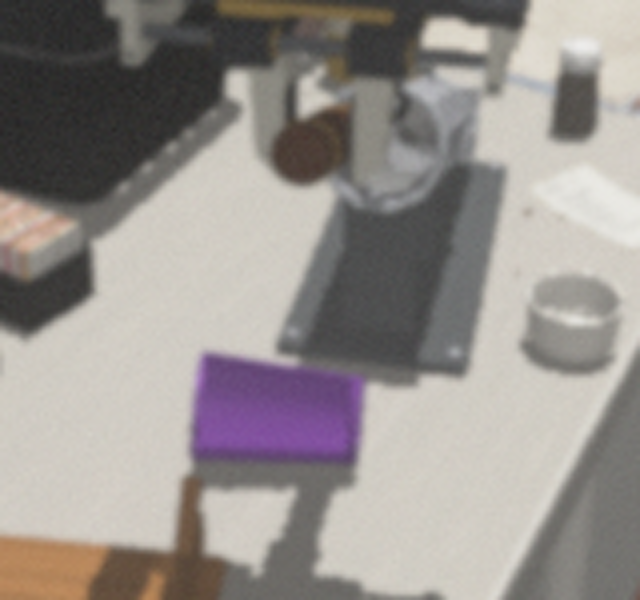

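```bash
python3 - <<'E'
from h import *
t=load("top7.npz")
Z=lambda u,v:(140+(u+.5)/4-.5,150+(v+.5)/4-.5)
G=np.array([379.85,172.8,250.5]);print("G sl",tosl(G).round(1))
for n,u,r in(("collar",(330,282),139),("tip",(438,254),226),("woodend",(209,315),44)):
    p,d=ray(t,Z(*u));d/=np.linalg.norm(d)
    # intersect with vertical plane of pusher lateral: solve for angle
    w=p-G;b=w@d;disc=b*b-(w@w-r*r)
    print(n,disc)
    if disc<0: continue
    for k in(-b-disc**.5,-b+disc**.5):
        P=p+d*k;v=P-G;print("  ",P.round(1),"tilt",np.rad2deg(np.arcsin(v[2]/r)).round(1),"sl",tosl(P).round(1))
E
```

```text
G sl [-2.000e-01  2.127e+02  2.420e+01]
collar 446.6105963077862
   [406.2  37.  264.5] tilt 5.8 sl [-10.1  87.8  84.5]
   [412.3  40.5 222.8] tilt -11.5 sl [-3.3 75.2 44.8]
tip 4455.862120803678
   [414.4 -39.  321.4] tilt 18.3 sl [-22.   36.3 163.9]
   [436.1 -37.5 189.7] tilt -15.6 sl [ -0.6 -12.7  41.5]
woodend -555.8701249572914
```

arm_command --targets '[{"x": -0.05,"y": 0.2,"z": -0.5,"roll": 0},{"x": -0.1,"y": 0.4,"z": -1.1,"roll": 0},{"x": -0.2,"y": 0.65,"z": -1.8,"roll": 0},{"x": -0.25,"y": 0.9,"z": -2.5,"roll": 0},{"x": -0.3,"y": 1.05,"z": -3,"roll": 0},{"x": -0.3,"y": 1.1,"z": -3.1,"roll": 0},{"x": -0.3,"y": 1.1,"z": -3.1,"roll": 0}]'

```text
time: 9.35
tool_pos: [376.1, 184.2, 199.1]
tcp_rot: [-3.14, 0.0, 1.835]
contact_force: [-0.1, 0.8, -2.2]
grip_width: 28.9
```

```bash
python3 cap.py 8; python3 - <<'E'
from h import *
import numpy as np
d=-Rs[:,1]
for k in (5,10,20,40): print(k,(d*k/10).round(2))
E
```

```text
{'time': 9.45, 'tool_pos': [376.58, 184.148, 199.824], 'tcp_rot': [3.141, 0.0, 1.835], 'contact_force': [-0.113, -0.361, -2.329], 'moment': [0.063, -0.098, 0.003]}
5 [ 0.12 -0.45 -0.17]
10 [ 0.24 -0.91 -0.34]
20 [ 0.49 -1.81 -0.68]
40 [ 0.98 -3.63 -1.37]
```

View pics/top8z.png

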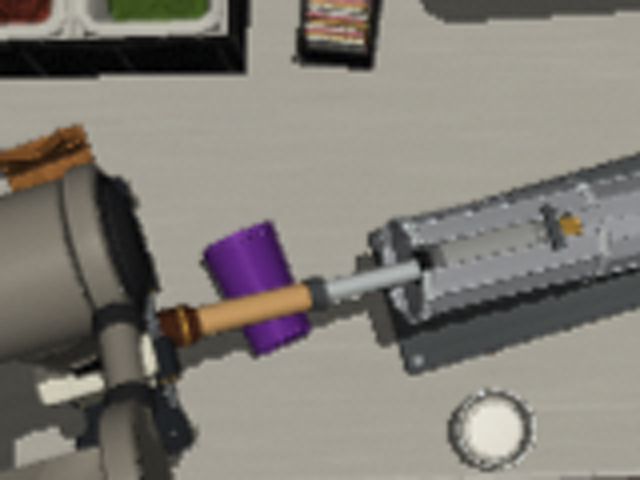

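View pics/scene8z.png

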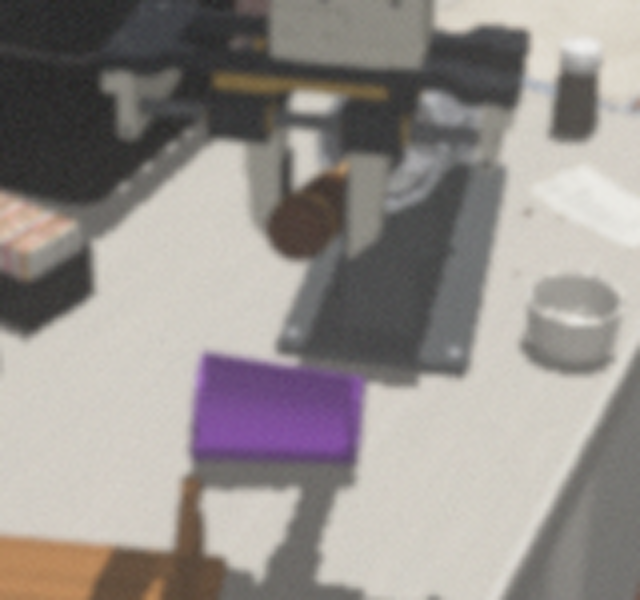

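The tip is now below the sleeve's axis at top-zoom (428,257). I'll approach and contact slowly along the slope.

arm_command --targets '[{"x": 0.04,"y": -0.14,"z": -0.05,"roll": 0},{"x": 0.07,"y": -0.27,"z": -0.1,"roll": 0},{"x": 0.11,"y": -0.41,"z": -0.15,"roll": 0},{"x": 0.15,"y": -0.54,"z": -0.2,"roll": 0},{"x": 0.18,"y": -0.68,"z": -0.26,"roll": 0},{"x": 0.22,"y": -0.82,"z": -0.31,"roll": 0},{"x": 0.25,"y": -0.93,"z": -0.35,"roll": 0},{"x": 0.27,"y": -1.0,"z": -0.38,"roll": 0}]'

```text
time: 10.12
tool_pos: [379.1, 173.9, 195.9]
tcp_rot: [3.142, -0.0, 1.835]
contact_force: [-0.5, 0.1, -2.1]
grip_width: 28.9
```

arm_command --targets '[{"x": 0.02,"y": -0.09,"z": -0.03,"roll": 0},{"x": 0.05,"y": -0.18,"z": -0.07,"roll": 0},{"x": 0.07,"y": -0.27,"z": -0.1,"roll": 0},{"x": 0.1,"y": -0.36,"z": -0.14,"roll": 0}]'

```text
time: 10.45
tool_pos: [380.0, 171.2, 194.6]
tcp_rot: [3.141, -0.002, 1.834]
contact_force: [-1.6, 7.4, -0.8]
grip_width: 29.2
```

arm_command --targets '[{"x": 0.01,"y": -0.05,"z": -0.02,"roll": 0},{"x": 0.02,"y": -0.09,"z": -0.03,"roll": 0}]'

```text
time: 10.62
tool_pos: [380.1, 170.6, 194.4]
tcp_rot: [3.141, -0.002, 1.835]
contact_force: [-2.7, 6.1, 0.1]
grip_width: 29.3
```

arm_command --targets '[{"x": 0.01,"y": -0.05,"z": -0.02,"roll": 0},{"x": 0.02,"y": -0.09,"z": -0.03,"roll": 0}]'

```text
time: 10.78
tool_pos: [380.3, 169.8, 194.1]
tcp_rot: [3.141, -0.003, 1.835]
contact_force: [-2.3, 6.6, 0.0]
grip_width: 28.9
```

arm_command --targets '[{"x": 0.02,"y": -0.07,"z": -0.03,"roll": 0},{"x": 0.04,"y": -0.14,"z": -0.05,"roll": 0},{"x": 0.06,"y": -0.2,"z": -0.08,"roll": 0},{"x": 0.07,"y": -0.27,"z": -0.1,"roll": 0}]'

```text
time: 11.12
tool_pos: [381.0, 167.2, 193.2]
tcp_rot: [3.141, -0.003, 1.835]
contact_force: [-2.8, 7.3, -0.3]
grip_width: 29.5
```

arm_command --targets '[{"x": 0.02,"y": -0.09,"z": -0.03,"roll": 0},{"x": 0.05,"y": -0.18,"z": -0.07,"roll": 0},{"x": 0.07,"y": -0.27,"z": -0.1,"roll": 0},{"x": 0.1,"y": -0.36,"z": -0.14,"roll": 0}]'

```text
time: 11.45
tool_pos: [382.0, 163.6, 191.8]
tcp_rot: [3.141, -0.003, 1.835]
contact_force: [-2.3, 7.5, 0.5]
grip_width: 29.2
```

arm_command --targets '[{"x": 0.02,"y": -0.09,"z": -0.03,"roll": 0},{"x": 0.05,"y": -0.18,"z": -0.07,"roll": 0},{"x": 0.07,"y": -0.27,"z": -0.1,"roll": 0},{"x": 0.1,"y": -0.36,"z": -0.14,"roll": 0}]'

```text
time: 11.78
tool_pos: [383.0, 160.1, 190.4]
tcp_rot: [3.141, -0.003, 1.835]
contact_force: [-1.8, 7.2, -1.6]
grip_width: 29.1
```

```bash
python3 cap.py 9
```

```text
{'time': 11.883, 'tool_pos': [383.137, 159.411, 190.277], 'tcp_rot': [3.141, -0.001, 1.835], 'contact_force': [-1.23, 4.515, -1.229], 'moment': [0.63, 0.081, 0.009]}
```

View pics/top9z.png

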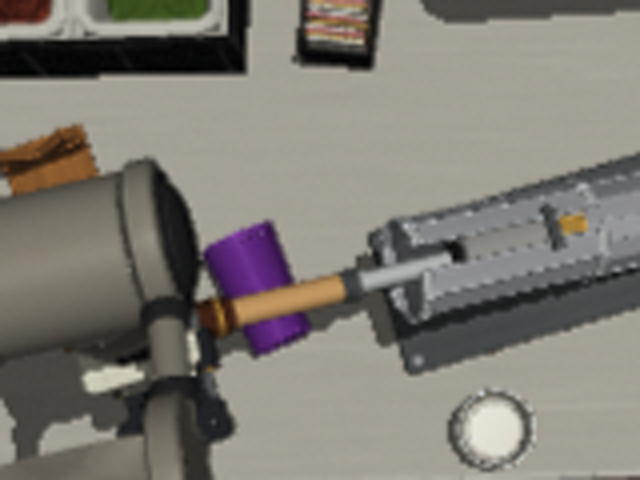

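The brass leaf at (573,224) has lifted and the tip is advancing with the cup at 7 N, falling to 4.5 N. I'll push on at 2 mm per row.

arm_command --targets '[{"x": 0.05,"y": -0.18,"z": -0.07,"roll": 0},{"x": 0.1,"y": -0.36,"z": -0.14,"roll": 0},{"x": 0.15,"y": -0.54,"z": -0.2,"roll": 0},{"x": 0.2,"y": -0.73,"z": -0.27,"roll": 0},{"x": 0.24,"y": -0.91,"z": -0.34,"roll": 0},{"x": 0.29,"y": -1.09,"z": -0.41,"roll": 0},{"x": 0.34,"y": -1.27,"z": -0.48,"roll": 0},{"x": 0.39,"y": -1.45,"z": -0.55,"roll": 0}]'

```text
time: 12.55
tool_pos: [387.0, 144.9, 184.7]
tcp_rot: [3.141, -0.002, 1.835]
contact_force: [-1.2, 5.8, -0.7]
grip_width: 28.8
```

arm_command --targets '[{"x": 0.05,"y": -0.18,"z": -0.07,"roll": 0},{"x": 0.1,"y": -0.36,"z": -0.14,"roll": 0},{"x": 0.15,"y": -0.54,"z": -0.2,"roll": 0},{"x": 0.2,"y": -0.73,"z": -0.27,"roll": 0},{"x": 0.24,"y": -0.91,"z": -0.34,"roll": 0},{"x": 0.29,"y": -1.09,"z": -0.41,"roll": 0},{"x": 0.34,"y": -1.27,"z": -0.48,"roll": 0},{"x": 0.39,"y": -1.45,"z": -0.55,"roll": 0}]'

```text
time: 13.22
tool_pos: [390.9, 130.1, 179.2]
tcp_rot: [3.141, -0.001, 1.835]
contact_force: [-1.3, 4.8, -0.3]
grip_width: 29.1
```

arm_command --targets '[{"x": 0.05,"y": -0.18,"z": -0.07,"roll": 0},{"x": 0.1,"y": -0.36,"z": -0.14,"roll": 0},{"x": 0.15,"y": -0.54,"z": -0.2,"roll": 0},{"x": 0.2,"y": -0.73,"z": -0.27,"roll": 0},{"x": 0.24,"y": -0.91,"z": -0.34,"roll": 0},{"x": 0.29,"y": -1.09,"z": -0.41,"roll": 0},{"x": 0.34,"y": -1.27,"z": -0.48,"roll": 0},{"x": 0.39,"y": -1.45,"z": -0.55,"roll": 0}]'

```text
time: 13.88
tool_pos: [395.0, 115.0, 173.6]
tcp_rot: [3.142, 0.0, 1.835]
contact_force: [0.2, 3.3, -1.0]
grip_width: 29.0
```

```bash
python3 cap.py 10; python3 -c "
from h import *
print(tosl([395,116,193]))"
```

```text
{'time': 13.983, 'tool_pos': [395.112, 114.531, 173.494], 'tcp_rot': [-3.142, 0.001, 1.835], 'contact_force': [0.039, -1.217, -2.35], 'moment': [0.14, -0.08, 0.028]}
[ -0.33030428 137.75847365  -9.70122857]
```

View pics/top10z.png

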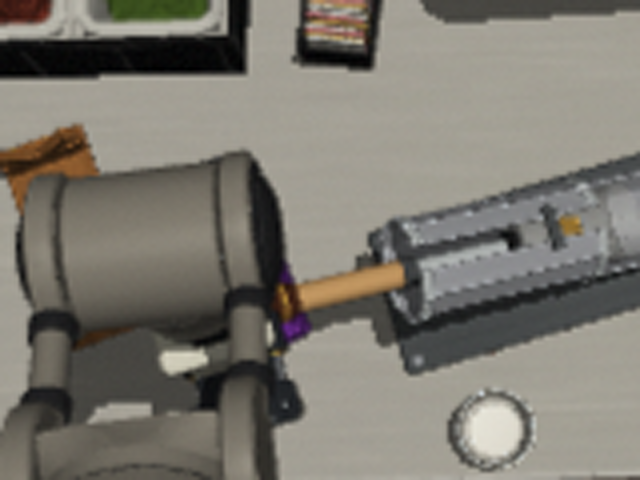

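View pics/scene10z.png

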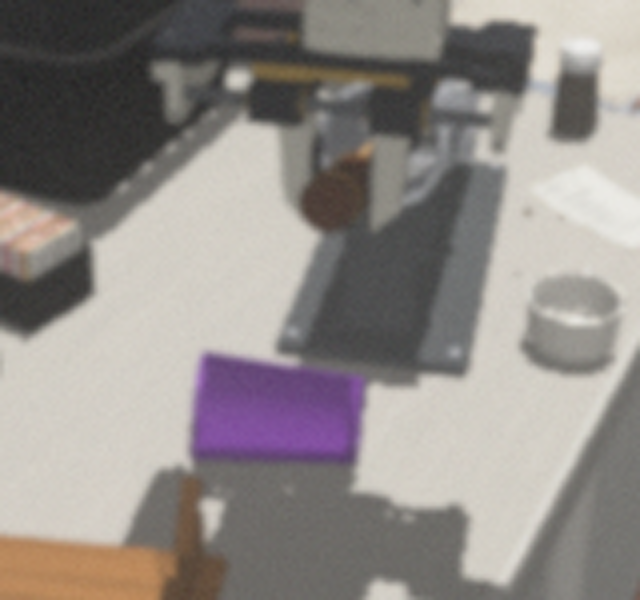

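arm_command --targets '[{"x": 0.05,"y": -0.18,"z": -0.07,"roll": 0},{"x": 0.1,"y": -0.36,"z": -0.14,"roll": 0},{"x": 0.15,"y": -0.54,"z": -0.2,"roll": 0},{"x": 0.2,"y": -0.73,"z": -0.27,"roll": 0},{"x": 0.24,"y": -0.91,"z": -0.34,"roll": 0},{"x": 0.29,"y": -1.09,"z": -0.41,"roll": 0},{"x": 0.34,"y": -1.27,"z": -0.48,"roll": 0},{"x": 0.39,"y": -1.45,"z": -0.55,"roll": 0}]'

```text
time: 14.65
tool_pos: [398.9, 100.5, 168.0]
tcp_rot: [3.142, 0.0, 1.835]
contact_force: [-0.6, -0.4, -2.6]
grip_width: 29.6
```

arm_command --targets '[{"x": 0.05,"y": -0.18,"z": -0.07,"roll": 0},{"x": 0.1,"y": -0.36,"z": -0.14,"roll": 0},{"x": 0.15,"y": -0.54,"z": -0.2,"roll": 0},{"x": 0.2,"y": -0.73,"z": -0.27,"roll": 0},{"x": 0.24,"y": -0.91,"z": -0.34,"roll": 0},{"x": 0.29,"y": -1.09,"z": -0.41,"roll": 0},{"x": 0.34,"y": -1.27,"z": -0.48,"roll": 0},{"x": 0.39,"y": -1.45,"z": -0.55,"roll": 0}]'

```text
time: 15.32
tool_pos: [402.8, 86.1, 162.6]
tcp_rot: [3.141, 0.0, 1.835]
contact_force: [0.1, 0.4, -1.8]
grip_width: 28.7
```

arm_command --targets '[{"x": 0.05,"y": -0.18,"z": -0.07,"roll": 0},{"x": 0.1,"y": -0.36,"z": -0.14,"roll": 0},{"x": 0.15,"y": -0.54,"z": -0.2,"roll": 0},{"x": 0.2,"y": -0.73,"z": -0.27,"roll": 0},{"x": 0.24,"y": -0.91,"z": -0.34,"roll": 0},{"x": 0.29,"y": -1.09,"z": -0.41,"roll": 0},{"x": 0.34,"y": -1.27,"z": -0.48,"roll": 0},{"x": 0.39,"y": -1.45,"z": -0.55,"roll": 0}]'

```text
time: 15.98
tool_pos: [406.7, 71.6, 157.1]
tcp_rot: [3.142, 0.0, 1.835]
contact_force: [-0.1, -0.3, -2.8]
grip_width: 29.1
```

```bash
python3 cap.py 11
```

```text
{'time': 16.083, 'tool_pos': [406.651, 71.526, 157.032], 'tcp_rot': [-3.142, 0.0, 1.834], 'contact_force': [-0.331, 0.408, -2.515], 'moment': [0.082, -0.094, -0.014]}
```

View pics/top11.png

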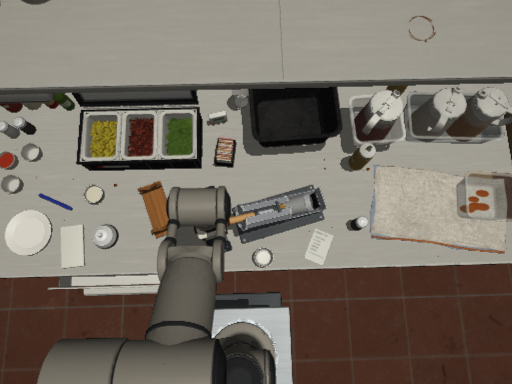

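View pics/scene11z.png

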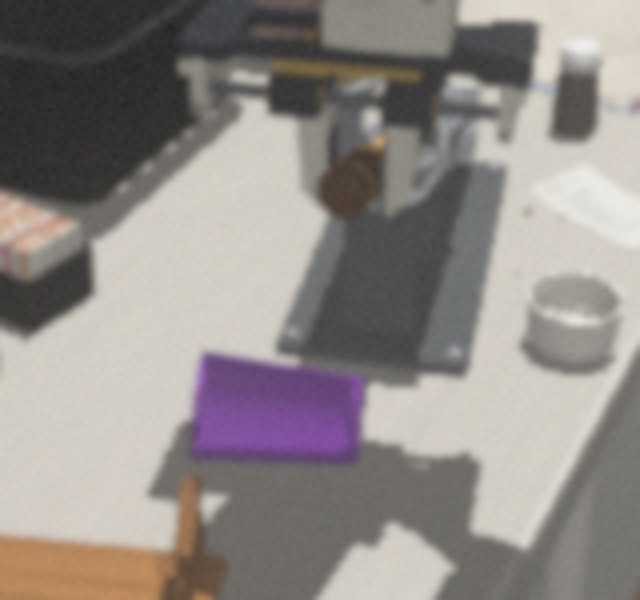

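```bash
python3 - <<'E'
from h import *
print(tosl([406.7,71.5,176.1]).round(1))
t=load("top11.npz")
cv2.imwrite("pics/c12.png",cv2.resize(t["img"][175:250,225:335],None,fx=7,fy=7,interpolation=cv2.INTER_CUBIC))
f=lambda p:((proj(t,fromsl(p))-[224.5,174.5])*7).round()
print("exit",f([0,-160,-9]),"base home top edge",f([0,-176,16]),"rim home top",f([0,-275,33]))
E
```

```text
[-0.6 88.7 -9.8]
exit [425. 230.] base home top edge [477. 208.] rim home top [673. 156.]
```

View pics/c12.png

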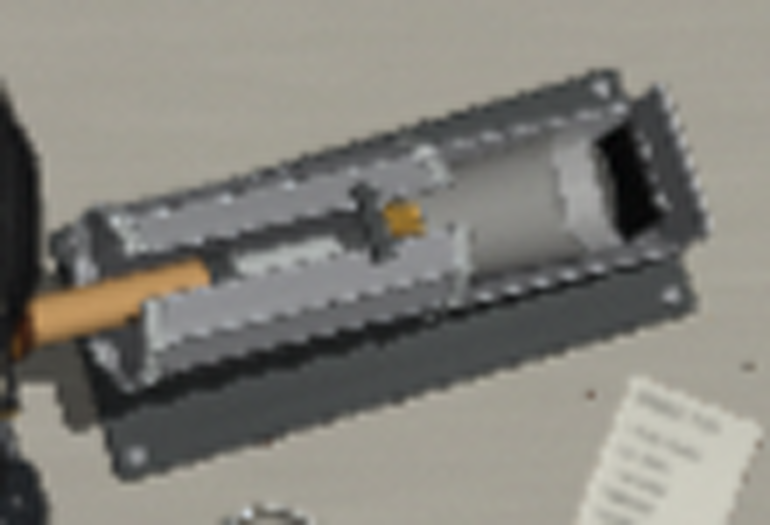

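The tumbler's rim is out in the trough at (570,190), with the rubber face still clear at (625,185). Pushing on.

arm_command --targets '[{"x": 0.05,"y": -0.18,"z": -0.07,"roll": 0},{"x": 0.1,"y": -0.36,"z": -0.14,"roll": 0},{"x": 0.15,"y": -0.54,"z": -0.2,"roll": 0},{"x": 0.2,"y": -0.73,"z": -0.27,"roll": 0},{"x": 0.24,"y": -0.91,"z": -0.34,"roll": 0},{"x": 0.29,"y": -1.09,"z": -0.41,"roll": 0},{"x": 0.34,"y": -1.27,"z": -0.48,"roll": 0},{"x": 0.39,"y": -1.45,"z": -0.55,"roll": 0}]'

```text
time: 16.75
tool_pos: [410.6, 57.1, 151.6]
tcp_rot: [3.141, -0.0, 1.835]
contact_force: [-0.3, 0.6, -1.9]
grip_width: 28.9
```

arm_command --targets '[{"x": 0.02,"y": -0.09,"z": -0.03,"roll": 0},{"x": 0.05,"y": -0.18,"z": -0.07,"roll": 0},{"x": 0.07,"y": -0.27,"z": -0.1,"roll": 0},{"x": 0.1,"y": -0.36,"z": -0.14,"roll": 0},{"x": 0.12,"y": -0.45,"z": -0.17,"roll": 0},{"x": 0.15,"y": -0.54,"z": -0.2,"roll": 0}]'

```text
time: 17.25
tool_pos: [412.0, 51.8, 149.6]
tcp_rot: [3.141, 0.0, 1.835]
contact_force: [-0.1, 1.1, -1.9]
grip_width: 28.9
```

arm_command --targets '[{"x": 0.02,"y": -0.09,"z": -0.03,"roll": 0},{"x": 0.05,"y": -0.18,"z": -0.07,"roll": 0},{"x": 0.07,"y": -0.27,"z": -0.1,"roll": 0},{"x": 0.1,"y": -0.36,"z": -0.14,"roll": 0}]'

```text
time: 17.58
tool_pos: [413.0, 48.3, 148.2]
tcp_rot: [3.142, -0.0, 1.835]
contact_force: [0.4, 1.2, -1.7]
grip_width: 28.9
```

```bash
cat > tr.py <<'E'
from h import *
from plant import bot
import sys
t=bot.capture("top");np.savez("t.npz",**t)
cv2.imwrite(f"pics/tr{sys.argv[1]}.png",cv2.resize(t["img"][175:250,225:335],None,fx=7,fy=7,interpolation=cv2.INTER_CUBIC))
o=bot.get_obs();p=o["tool_pos"];print(o["time"],np.round(o["contact_force"],1),tosl(np.array(p)+[0,0,19]).round(1))
E
python3 tr.py 1
```

```text
17.6333 [-0.5  1.6 -1.7] [ -0.6  63.  -10. ]
```

View pics/tr1.png

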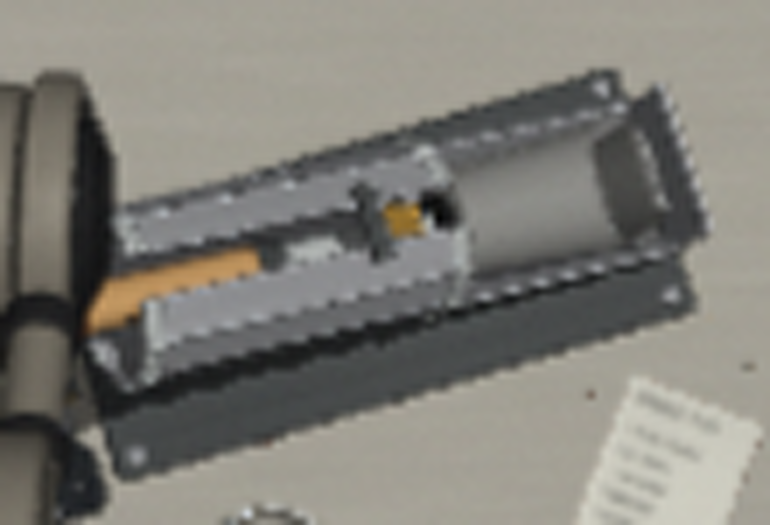

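The tip at (440,208) is near the exit and the rim overlaps the black rubber, so it's nearly home. I'll creep.

arm_command --targets '[{"x": 0.01,"y": -0.05,"z": -0.02,"roll": 0},{"x": 0.02,"y": -0.09,"z": -0.03,"roll": 0},{"x": 0.04,"y": -0.14,"z": -0.05,"roll": 0},{"x": 0.05,"y": -0.18,"z": -0.07,"roll": 0},{"x": 0.06,"y": -0.23,"z": -0.09,"roll": 0},{"x": 0.07,"y": -0.27,"z": -0.1,"roll": 0}]'

```text
time: 18.13
tool_pos: [413.7, 45.8, 147.3]
tcp_rot: [3.141, -0.0, 1.835]
contact_force: [-2.4, 2.3, -0.3]
grip_width: 28.8
```

arm_command --targets '[{"x": 0.01,"y": -0.05,"z": -0.02,"roll": 0},{"x": 0.02,"y": -0.09,"z": -0.03,"roll": 0},{"x": 0.04,"y": -0.14,"z": -0.05,"roll": 0},{"x": 0.05,"y": -0.18,"z": -0.07,"roll": 0}]'

```text
time: 18.47
tool_pos: [414.2, 43.9, 146.5]
tcp_rot: [3.142, -0.0, 1.835]
contact_force: [-0.7, 3.8, 0.0]
grip_width: 29.1
```

arm_command --targets '[{"x": 0.01,"y": -0.05,"z": -0.02,"roll": 0},{"x": 0.02,"y": -0.09,"z": -0.03,"roll": 0},{"x": 0.04,"y": -0.14,"z": -0.05,"roll": 0},{"x": 0.05,"y": -0.18,"z": -0.07,"roll": 0}]'

```text
time: 18.8
tool_pos: [414.7, 42.0, 145.8]
tcp_rot: [3.142, -0.0, 1.835]
contact_force: [-1.2, 4.7, -0.2]
grip_width: 28.9
```

```bash
python3 tr.py 2
```

```text
18.85 [-0.9  4.9  0.2] [ -0.6  56.1 -10. ]
```

View pics/tr2.png

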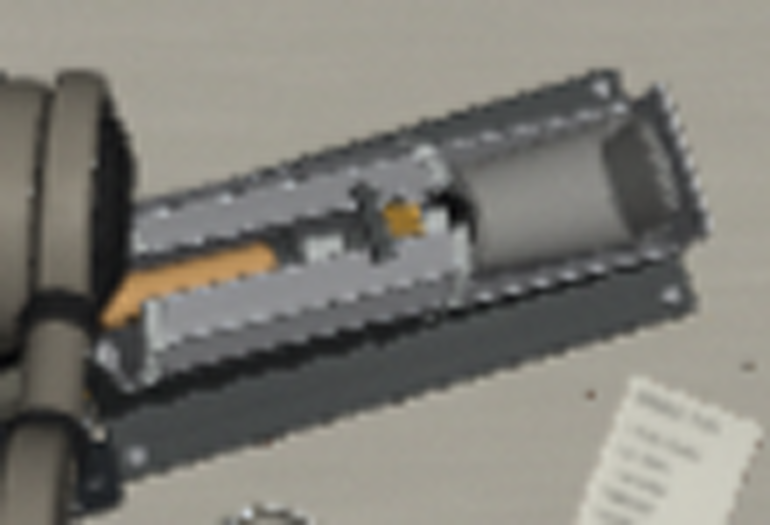

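Contact force is about 5 N and the rim presses the rubber, so the tumbler is home. I'll hold briefly, then withdraw gently.

arm_command --targets '[{"x": 0,"y": 0,"z": 0,"roll": 0},{"x": 0,"y": 0,"z": 0,"roll": 0},{"x": 0,"y": 0,"z": 0,"roll": 0},{"x": -0.02,"y": 0.09,"z": 0.03,"roll": 0},{"x": -0.05,"y": 0.18,"z": 0.07,"roll": 0},{"x": -0.07,"y": 0.27,"z": 0.1,"roll": 0},{"x": -0.1,"y": 0.36,"z": 0.14,"roll": 0},{"x": -0.12,"y": 0.45,"z": 0.17,"roll": 0}]'

```text
time: 19.52
tool_pos: [413.6, 46.4, 147.6]
tcp_rot: [3.141, 0.0, 1.835]
contact_force: [0.4, 2.1, -1.3]
grip_width: 29.0
```

arm_command --targets '[{"x": -0.05,"y": 0.18,"z": 0.07,"roll": 0},{"x": -0.1,"y": 0.36,"z": 0.14,"roll": 0},{"x": -0.2,"y": 0.73,"z": 0.27,"roll": 0},{"x": -0.29,"y": 1.09,"z": 0.41,"roll": 0},{"x": -0.39,"y": 1.45,"z": 0.55,"roll": 0},{"x": -0.49,"y": 1.81,"z": 0.68,"roll": 0}]'

```text
time: 20.02
tool_pos: [408.6, 64.9, 154.5]
tcp_rot: [3.141, 0.0, 1.835]
contact_force: [-0.3, 0.1, -2.8]
grip_width: 29.3
```

```bash
python3 tr.py 3
```

```text
20.0667 [-0.1  0.2 -2.4] [-0.5 82.  -9.9]
```

View pics/tr3.png

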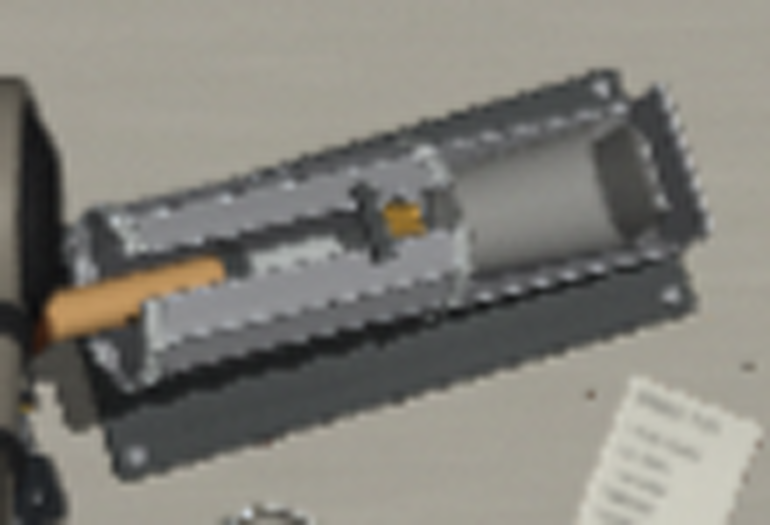

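```bash
python3 - <<'E'
from h import *
t=load("t.npz")
I={k:cv2.imread(f"pics/tr{k}.png",0).astype(float) for k in(1,2,3)}
ys=np.arange(-285,-225,2.)
for z in (20,):
  pts=[ (proj(t,fromsl([x,y,22]))-[224.5,174.5])*7-.5 for y in ys for x in(-8,-4,0,4,8)]
  m=np.array(pts,np.float32).reshape(len(ys),5,2)
  for k in I:
    v=cv2.remap(I[k].astype(np.float32),m[...,0],m[...,1],cv2.INTER_LINEAR).mean(1)
    print(k,np.round(v).astype(int).tolist())
print(ys[0],ys[-1])
E
```

```text
1 [82, 65, 60, 62, 62, 62, 74, 100, 118, 116, 100, 86, 76, 73, 73, 72, 73, 72, 73, 72, 72, 73, 81, 100, 120, 132, 136, 137, 137, 137]
2 [81, 63, 63, 82, 103, 112, 110, 98, 84, 76, 72, 72, 72, 72, 72, 73, 72, 71, 71, 76, 92, 113, 129, 136, 137, 136, 135, 135, 135, 136]
3 [81, 65, 60, 61, 63, 60, 64, 90, 115, 115, 100, 87, 77, 74, 73, 73, 73, 72, 72, 72, 72, 73, 82, 100, 120, 132, 137, 138, 137, 137]
-285.0 -227.0
```

```bash
python3 - <<'E'
from h import *
t=load("t.npz")
I={k:cv2.imread(f"pics/tr{k}.png",0).astype(float) for k in(1,2,3)}
for z in(16,):
  ys=np.arange(-200,-140,2.)
  m=np.array([[ (proj(t,fromsl([x,y,z]))-[224.5,174.5])*7-.5 for x in(-5,-2,0,2,5)] for y in ys],np.float32)
  for k in I:
    v=cv2.remap(I[k].astype(np.float32),m[...,0],m[...,1],cv2.INTER_LINEAR).mean(1)
    print(k,dict(zip(ys.astype(int).tolist(),np.round(v).astype(int).tolist())))
# end plate far edge check / known: leaf etc
b=t["img"][175:250,225:335]
print("buffer plate top?", [ (y,((proj(t,fromsl([0,y,z]))-[224.5,174.5])*7).round()) for y,z in((-275,20),(-275,36),(-285,36))])
E
```

```text
1 {-200: 138, -198: 138, -196: 138, -194: 138, -192: 138, -190: 138, -188: 138, -186: 138, -184: 137, -182: 137, -180: 137, -178: 137, -176: 138, -174: 139, -172: 136, -170: 124, -168: 105, -166: 82, -164: 58, -162: 38, -160: 28, -158: 24, -156: 23, -154: 51, -152: 100, -150: 121, -148: 124, -146: 127, -144: 119, -142: 110}
2 {-200: 137, -198: 138, -196: 137, -194: 138, -192: 137, -190: 137, -188: 137, -186: 137, -184: 137, -182: 139, -180: 133, -178: 117, -176: 94, -174: 69, -172: 46, -170: 34, -168: 31, -166: 28, -164: 23, -162: 41, -160: 91, -158: 135, -156: 148, -154: 153, -152: 153, -150: 143, -148: 136, -146: 131, -144: 119, -142: 111}
3 {-200: 138, -198: 138, -196: 138, -194: 138, -192: 138, -190: 138, -188: 138, -186: 138, -184: 138, -182: 138, -180: 138, -178: 138, -176: 139, -174: 140, -172: 138, -170: 132, -168: 117, -166: 101, -164: 93, -162: 89, -160: 90, -158: 94, -156: 95, -154: 87, -152: 81, -150: 84, -148: 98, -146: 111, -144: 113, -142: 110}
buffer plate top? [(-275, array([660., 164.])), (-275, array([676., 154.])), (-285, array([694., 150.]))]
```

By the profiles the tumbler settled back about 6 mm off the compressed buffer, as expected. The 0.5 N/mm slope I felt shows the buffer was really reached. Withdrawing the pusher.

arm_command --targets '[{"x": -0.3,"y": 1.1,"z": 0.41,"roll": 0},{"x": -0.7,"y": 2.6,"z": 0.98,"roll": 0},{"x": -1.2,"y": 4.5,"z": 1.7,"roll": 0},{"x": -1.8,"y": 6.6,"z": 2.5,"roll": 0},{"x": -2.4,"y": 8.8,"z": 3.3,"roll": 0},{"x": -3,"y": 11,"z": 4.15,"roll": 0},{"x": -3.6,"y": 13.2,"z": 4.98,"roll": 0},{"x": -4.2,"y": 15.4,"z": 5.8,"roll": 0}]'

```text
time: 20.73
tool_pos: [366.1, 219.7, 212.9]
tcp_rot: [3.141, 0.0, 1.835]
contact_force: [0.3, 0.3, -2.1]
grip_width: 28.8
```

arm_command --targets '[{"x": -0.6,"y": 2.2,"z": 0.9,"roll": 0},{"x": -1.1,"y": 4.2,"z": 1.6,"roll": 0},{"x": -1.5,"y": 5.5,"z": 2,"roll": 0},{"x": -1.5,"y": 5.5,"z": 2,"roll": 0}]'

```text
time: 21.07
tool_pos: [351.2, 275.9, 233.2]
tcp_rot: [3.139, -0.001, 1.838]
contact_force: [0.5, 0.0, -2.4]
grip_width: 29.1
```

```bash
python3 cap.py 13; python3 tr.py 4
```

```text
{'time': 21.167, 'tool_pos': [351.36, 273.641, 232.191], 'tcp_rot': [3.142, 0.0, 1.836], 'contact_force': [-0.101, -0.184, -3.032], 'moment': [0.058, -0.062, 0.031]}
21.2167 [ 0.2  0.2 -2.2] [ -1.5 310.8 -11. ]
```

View pics/tr4.png

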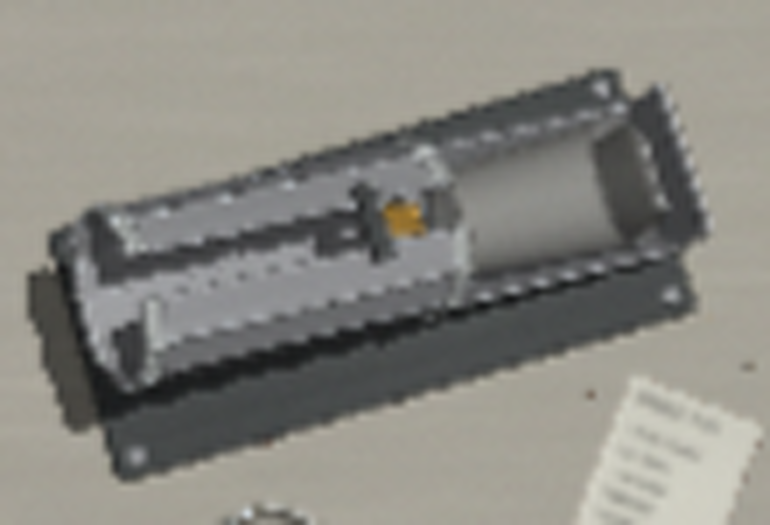

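View pics/top13z.png

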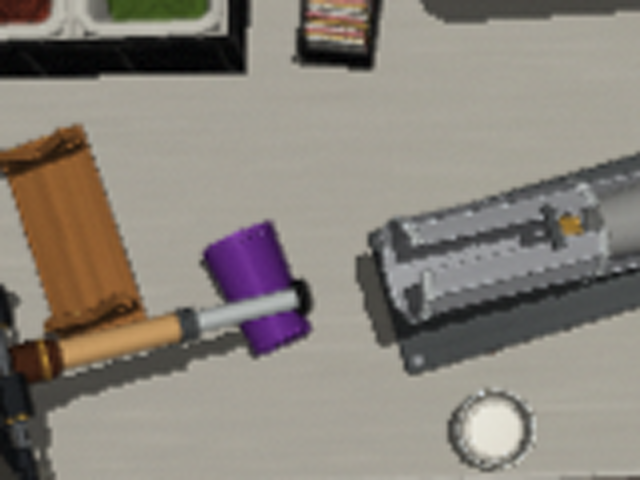

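View pics/scene13.png

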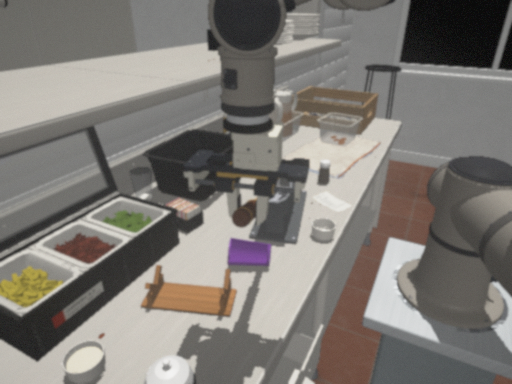

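The tumbler lies in the trough with its rim at the buffer (600,180), the leaf has dropped back, and the pusher is clear. Now checking tilt and slip.

```bash
python3 - <<'E'
from h import *
t=load("top13.npz")
Z=lambda u,v:(140+(u+.5)/4-.5,150+(v+.5)/4-.5)
G=np.array([351.4,273.6,251.2]);yaw=1.8355
h=np.array([-np.cos(yaw),-np.sin(yaw),0]);n=np.array([-h[1],h[0],0])
print(h)
for nm,u in(("tip",(302,296)),("collar",(189,325)),("woodend",(60,355))):
  for z in np.arange(150,260,10.):
    P=onz(t,Z(*u),z);d=(P-G)@h;l=(P-G)@n;dz=z-G[2]
    a=np.rad2deg(np.arctan2(dz,d)); 
    if abs(a+20)<3: print(nm,z,"d",d.round(1),"lat",l.round(1),"tilt",a.round(1),"r",np.hypot(d,dz).round(1))
E
```

```text
[ 0.26162327 -0.96517007  0.        ]
tip 160.0 d 215.0 lat 3.9 tilt -23.0 r 233.5
tip 170.0 d 215.6 lat 2.3 tilt -20.6 r 230.4
tip 180.0 d 216.2 lat 0.7 tilt -18.2 r 227.6
collar 200.0 d 132.7 lat 0.7 tilt -21.1 r 142.2
collar 210.0 d 134.1 lat -1.0 tilt -17.1 r 140.2
```

arm_command --targets '[{"x": 0.8,"y": 0.1,"z": 0,"roll": -0.06},{"x": 2,"y": 0.2,"z": 0,"roll": -0.17},{"x": 3.3,"y": 0.4,"z": 0,"roll": -0.29},{"x": 4.6,"y": 0.5,"z": 0,"roll": -0.41},{"x": 5.9,"y": 0.7,"z": 0,"roll": -0.53},{"x": 7.2,"y": 0.8,"z": 0,"roll": -0.65},{"x": 8.5,"y": 0.9,"z": 0,"roll": -0.77},{"x": 9.8,"y": 1.1,"z": 0,"roll": -0.89}]'

```text
time: 21.88
tool_pos: [450.5, 283.2, 231.8]
tcp_rot: [-3.142, 0.001, 0.937]
contact_force: [-0.0, -0.4, -2.3]
grip_width: 29.0
```

arm_command --targets '[{"x": 1.3,"y": 0.15,"z": 0,"roll": -0.12},{"x": 2.6,"y": 0.3,"z": -1,"roll": -0.24},{"x": 3.9,"y": 0.45,"z": -2.5,"roll": -0.36},{"x": 5.2,"y": 0.6,"z": -4,"roll": -0.48},{"x": 6.1,"y": 0.7,"z": -5.5,"roll": -0.56},{"x": 6.7,"y": 0.75,"z": -7,"roll": -0.6},{"x": 6.83,"y": 0.75,"z": -8,"roll": -0.605},{"x": 6.83,"y": 0.75,"z": -8,"roll": -0.605}]'

```text
time: 22.55
tool_pos: [517.0, 290.4, 149.4]
tcp_rot: [3.141, 0.006, 0.339]
contact_force: [-0.8, 0.0, -2.8]
grip_width: 28.9
```

```bash
python3 cap.py 14; python3 - <<'E'
import cv2
a=cv2.imread("pics/scene14.png");cv2.imwrite("pics/s14.png",cv2.resize(a[180:330,100:310],None,fx=3.6,fy=3.6,interpolation=cv2.INTER_CUBIC))
a=cv2.imread("pics/top14.png");cv2.imwrite("pics/t14.png",cv2.resize(a[160:275,90:230],None,fx=5,fy=5,interpolation=cv2.INTER_CUBIC))
E
```

```text
{'time': 22.65, 'tool_pos': [517.72, 291.443, 152.236], 'tcp_rot': [3.141, 0.001, 0.34], 'contact_force': [-0.181, -0.272, -2.988], 'moment': [0.012, -0.066, 0.029]}
```

View pics/s14.png

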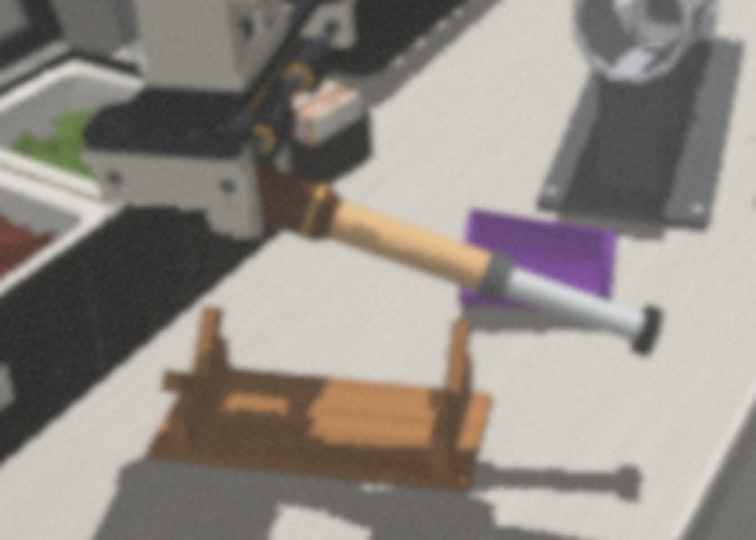

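View pics/t14.png

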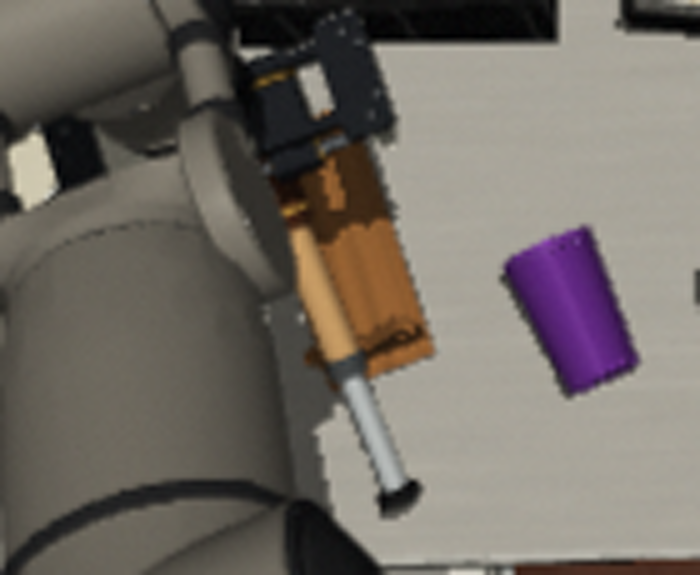

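The pusher is above its rest, tilted with the tip down at (650,330). Lowering it so the front post and table level it.

arm_command --targets '[{"x": 0,"y": 0,"z": -1.5,"roll": 0},{"x": 0,"y": 0,"z": -3.5,"roll": 0},{"x": 0,"y": 0,"z": -5.2,"roll": 0},{"x": 0,"y": 0,"z": -6.2,"roll": 0},{"x": 0,"y": 0,"z": -6.7,"roll": 0},{"x": 0,"y": 0,"z": -7.1,"roll": 0},{"x": 0,"y": 0,"z": -7.5,"roll": 0},{"x": 0,"y": 0,"z": -7.9,"roll": 0}]'

```text
time: 23.32
tool_pos: [518.6, 292.4, 74.2]
tcp_rot: [-3.141, -0.002, 0.34]
contact_force: [0.2, 0.2, -1.4]
grip_width: 29.1
```

arm_command --targets '[{"x": 0,"y": 0,"z": -0.4,"roll": 0},{"x": 0,"y": 0,"z": -0.8,"roll": 0},{"x": 0,"y": 0,"z": -1.2,"roll": 0},{"x": 0,"y": 0,"z": -1.6,"roll": 0}]'

```text
time: 23.65
tool_pos: [518.4, 292.2, 57.5]
tcp_rot: [3.142, -0.001, 0.34]
contact_force: [1.4, 0.8, 1.5]
grip_width: 29.2
```

```bash
cat > pk.py <<'E'
from h import *
from plant import bot
import sys
k=sys.argv[1]
s=bot.capture("scene");t=bot.capture("top");np.savez("s.npz",**s);np.savez("t.npz",**t)
a=cv2.resize(s["img"][220:330,110:300],None,fx=4,fy=4,interpolation=cv2.INTER_CUBIC);cv2.imwrite(f"pics/ps{k}.png",a)
a=cv2.resize(t["img"][175:270,130:185],None,fx=6.3,fy=6.3,interpolation=cv2.INTER_CUBIC);cv2.imwrite(f"pics/pt{k}.png",a)
o=bot.get_obs();print(o["time"],np.round(o["contact_force"],1),np.round(o["tool_pos"],1))
E
python3 pk.py 1
```

```text
23.75 [-0.2  0.8  0.3] [517.7 291.9  56.8]
```

View pics/ps1.png

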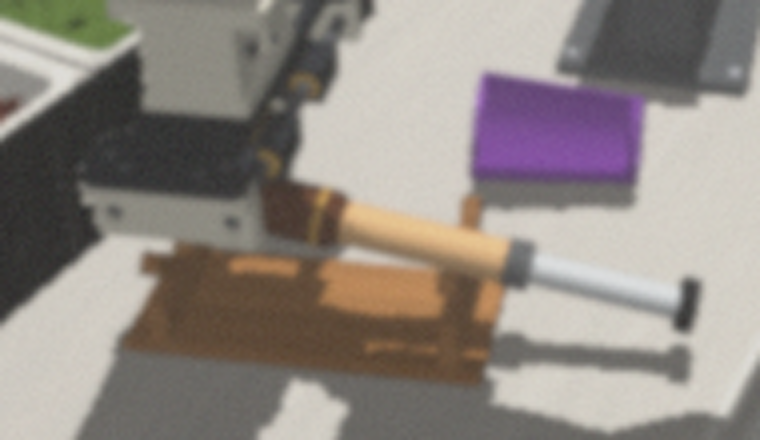

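The pusher is levelling on the front post, and the force stays small. I'll lower it the rest of the way.

arm_command --targets '[{"x": 0,"y": 0,"z": -0.4,"roll": 0},{"x": 0,"y": 0,"z": -0.8,"roll": 0},{"x": 0,"y": 0,"z": -1.2,"roll": 0},{"x": 0,"y": 0,"z": -1.5,"roll": 0},{"x": 0,"y": 0,"z": -1.75,"roll": 0},{"x": 0,"y": 0,"z": -1.9,"roll": 0},{"x": 0,"y": 0,"z": -1.95,"roll": 0},{"x": 0,"y": 0,"z": -1.95,"roll": 0}]'

```text
time: 24.42
tool_pos: [517.9, 292.1, 37.7]
tcp_rot: [3.141, 0.0, 0.34]
contact_force: [0.9, 0.4, 2.1]
grip_width: 29.2
```

```bash
python3 pk.py 2
```

```text
24.5167 [1.  0.7 0.4] [517.8 292.   37.9]
```

View pics/ps2.png

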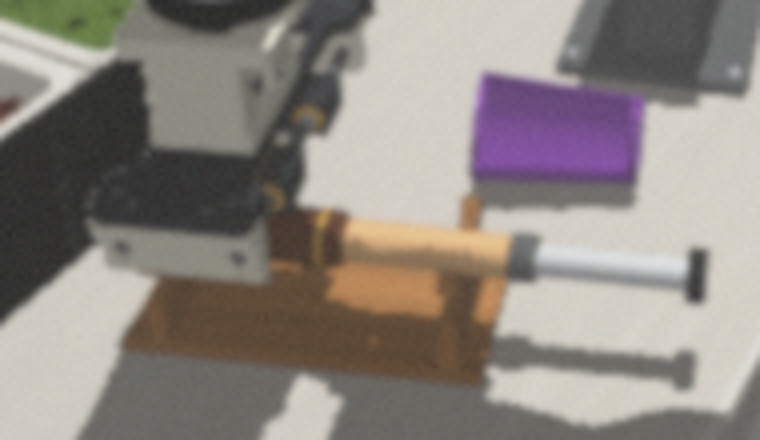

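View pics/pt2.png

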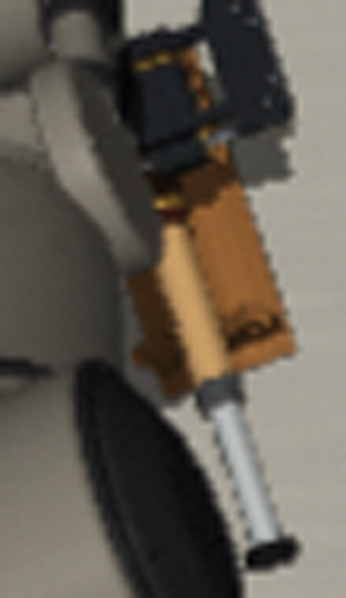

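Collar (219,396) and tip (271,552) are at the same pixels as at the start, so I'm releasing.

arm_command --targets '[{"x": 0,"y": 0,"z": -0.05,"roll": 0},{"x": 0,"y": 0,"z": -0.05,"roll": 0},{"x": 0,"y": 0,"z": -0.05,"roll": 0},{"x": 0,"y": 0,"z": -0.05,"roll": 0},{"x": 0,"y": 0,"z": -0.05,"roll": 0},{"x": 0,"y": 0,"z": -0.05,"roll": 0},{"x": 0,"y": 0,"z": -0.05,"roll": 0},{"x": 0,"y": 0,"z": -0.05,"roll": 0}]' --fingers 1

```text
time: 25.18
tool_pos: [517.9, 292.1, 37.3]
tcp_rot: [3.142, 0.0, 0.34]
contact_force: [0.6, 0.3, 0.5]
grip_width: 77.9
```

arm_command --targets '[{"x": 0,"y": 0,"z": 0,"roll": 0},{"x": 0,"y": 0,"z": 0,"roll": 0},{"x": 0,"y": 0,"z": 0.8,"roll": 0},{"x": 0,"y": 0,"z": 2.5,"roll": 0},{"x": 0,"y": 0,"z": 5,"roll": 0},{"x": 0,"y": 0,"z": 8,"roll": 0},{"x": 0,"y": 0,"z": 11,"roll": 0},{"x": 0,"y": 0,"z": 14,"roll": 0}]'

```text
time: 25.85
tool_pos: [517.7, 292.0, 179.4]
tcp_rot: [3.142, -0.0, 0.34]
contact_force: [-0.2, -0.1, -0.5]
grip_width: 91.8
```

arm_command --targets '[{"x": -1,"y": 1,"z": 3,"roll": 0},{"x": -3,"y": 3,"z": 6,"roll": 0},{"x": -5,"y": 5,"z": 9,"roll": 0},{"x": -7,"y": 7,"z": 10,"roll": 0},{"x": -9,"y": 9,"z": 10,"roll": 0},{"x": -10,"y": 10,"z": 10,"roll": 0},{"x": -10,"y": 10,"z": 10,"roll": 0},{"x": -10,"y": 10,"z": 10,"roll": 0}]'

```text
time: 26.52
tool_pos: [417.6, 392.0, 277.2]
tcp_rot: [3.141, 0.0, 0.341]
contact_force: [-0.6, -0.1, 0.1]
grip_width: 91.8
```

```bash
python3 pk.py 3;python3 tr.py 5; python3 cap.py 15
```

```text
26.6167 [-0.1  0.  -1.2] [418.6 391.2 276.8]
26.6667 [ 0.2  0.2 -0.6] [ 94.3 416.7  -1.8]
{'time': 26.767, 'tool_pos': [418.762, 391.166, 276.908], 'tcp_rot': [3.141, 0.001, 0.338], 'contact_force': [0.277, -0.258, -0.174], 'moment': [-0.003, 0.011, -0.022]}
```

View pics/scene15.png

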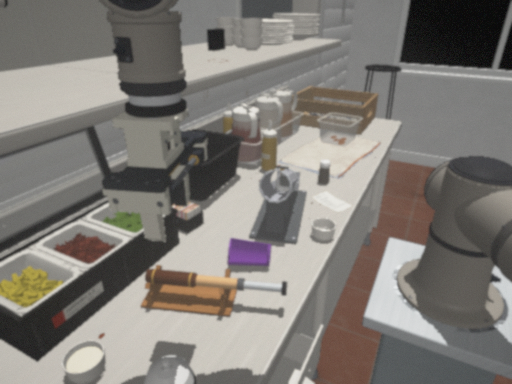

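View pics/pt3.png

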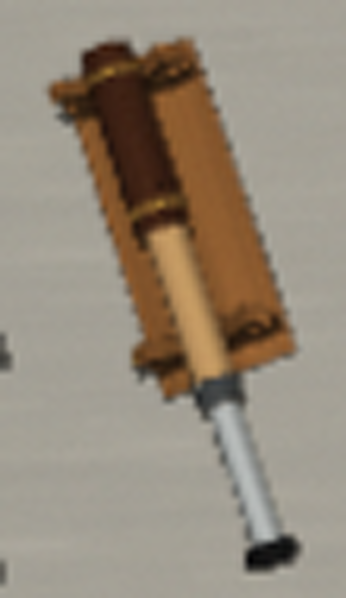

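View pics/tr5.png

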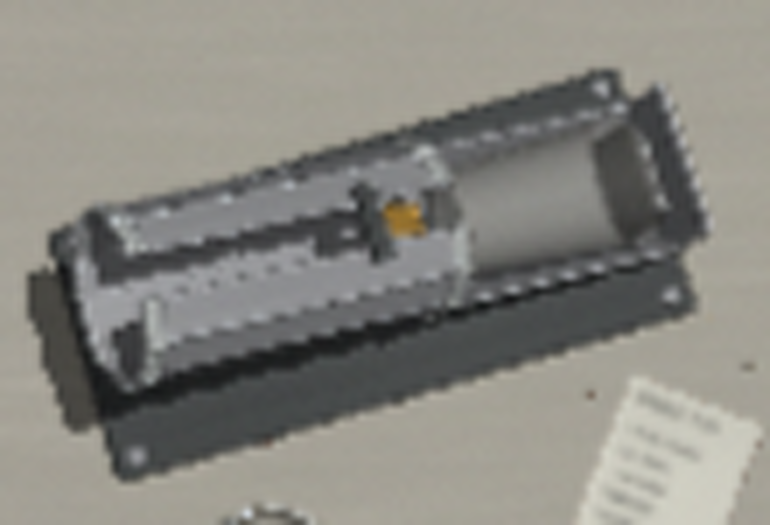

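The pusher lies as it did at the start. One more check: the tumbler's absolute position against the sleeve's exit edge, in the same picture.

```bash
python3 - <<'E'
from h import *
t=load("top15.npz"); t0=load("top0.npz")
def prof(c,x,z,ys):
  m=np.array([(proj(c,fromsl([x,y,z]))) for y in ys],np.float32).reshape(-1,1,2)
  g=cv2.cvtColor(c["img"],cv2.COLOR_BGR2GRAY).astype(np.float32)
  return np.round(cv2.remap(g,m[...,0],m[...,1],cv2.INTER_CUBIC).ravel()).astype(int)
ys=np.arange(-180,-144,2.)
print(ys.astype(int))
for x in(-16,-14,14,16): print("wall",x,prof(t,x,38,ys),prof(t0,x,38,ys))
ys=np.arange(-184,-150,2.);print(ys.astype(int))
for x in(-4,0,4): print("base",x,prof(t,x,16,ys))
ys=np.arange(-296,-250,2.);print(ys.astype(int))
for x in(-6,0,6): print("buf t0 z0",x,prof(t0,x,0,ys)); print("rim now z30",x,prof(t,x,30,ys))
E
```

```text
[-180 -178 -176 -174 -172 -170 -168 -166 -164 -162 -160 -158 -156 -154
 -152 -150 -148 -146]
wall -16 [136 136 136 136 134 134 135 135 135 136 126 115 129 153 169 169 160 151] [147 147 146 146 146 146 146 146 147 149 138 122 129 147 160 161 154 146]
wall -14 [138 138 138 137 137 136 136 136 137 137 126 121 138 161 173 167 149 145] [147 146 146 147 147 146 146 146 147 146 136 128 138 154 165 158 141 138]
wall 14 [104 104 102 100 100 101 102 101  98  95  99 109 129 145 160 164 154 141] [123 122 119 120 123 122 120 120 120 121 121 125 135 143 153 158 148 135]
wall 16 [ 93  93  93  92  92  96  99  99  95  92  93 102 124 147 160 159 145 135] [110 107 103 103 104 106 107 109 109 108 105 107 123 142 155 153 137 128]
[-184 -182 -180 -178 -176 -174 -172 -170 -168 -166 -164 -162 -160 -158
 -156 -154 -152]
base -4 [143 143 143 143 143 145 144 141 130 120 106  93  88  96 101 101  91]
base 0 [140 141 140 140 142 144 143 132 110  90  89  91  92  94  95  85  73]
base 4 [137 136 136 136 138 139 138 130 117 102  94  90  90  95  92  78  81]
[-296 -294 -292 -290 -288 -286 -284 -282 -280 -278 -276 -274 -272 -270
 -268 -266 -264 -262 -260 -258 -256 -254 -252]
buf t0 z0 -6 [57 59 61 62 61 59 60 61 49 35 20 12  8  8  7  7  8  8  7  6 10 14 58]
rim now z30 -6 [163 163 163 160 156 160 159 129  92  70  65  62  63  59  60  88 119 123
 105  90  80  76  76]
buf t0 z0 0 [63 59 61 61 61 64 70 69 58 39 22 10 10 10  9  8  8  9 11  9  7 26 59]
rim now z30 0 [160 160 162 162 155 146 129 104  80  65  61  65  64  64  68  80  96 101
  95  86  80  77  76]
buf t0 z0 6 [60 61 61 62 60 60 66 67 52 34 18 13  9  9  9  8  7  7  6  8 11 21 64]
rim now z30 6 [161 162 162 160 160 171 163 130  90  66  56  58  63  55  69 118 150 138
 109  90  76  73  72]
```

```bash
python3 - <<'E'
from h import *
t=load("top0.npz")
def eq(y,z,z2):
    p,d=ray(t,proj(t,fromsl([0,y,z])));p=Rs.T@(p-M);d=Rs.T@d;k=(z2-p[2])/d[2];return (p+d*k)[1]
print("trough bottom at face seen at z0:",eq(-275,-36,0), "obs -253.2")
print("if offset: z=-36 obs y",eq(-253.2,0,-36))
print("rim top z30->z22",eq(-275,30,22), "rim edge obs z30 approx -266")
for zz in(30,28,33): print(zz,eq(-266,30,zz))
E
```

```text
trough bottom at face seen at z0: -253.13807951892232 obs -253.2
if offset: z=-36 obs y -275.0639802063719
rim top z30->z22 -280.1629244912753 rim edge obs z30 approx -266
30 -265.99999999999983
28 -267.273624918812
33 -264.08956262178145
```

```bash
python3 - <<'E'
from h import *
for f in("top15.npz","top0.npz"):
  t=load(f)
  def prof(x,z,ys):
    m=np.array([(proj(t,fromsl([x,y,z]))) for y in ys],np.float32).reshape(-1,1,2)
    sat=cv2.cvtColor(t["img"],cv2.COLOR_BGR2HSV)[...,1].astype(np.float32)
    return np.round(cv2.remap(sat,m[...,0],m[...,1],cv2.INTER_LINEAR).ravel()).astype(int)
  ys=np.arange(-160,-124,2.);print(ys.astype(int))
  for x in(-4,0,4): print(x,prof(x,20,ys))
  # lateral / edges using end plate and base corners bolts check of frame at z=11
  print("bolts pred",[((proj(t,M+Rd@np.array([sx*55,sy*138-128+0,11-155]))-[224.5,174.5])*7).round() for sx,sy in((-1,1),(-1,-1),(1,-1))])
E
```

```text
[-160 -158 -156 -154 -152 -150 -148 -146 -144 -142 -140 -138 -136 -134
 -132 -130 -128 -126]
-4 [  7   7   6   5   4   3  12  69 107 127 131 126 119 111 104  97  53  24]
0 [  9   7   5   6   6   5  27  62 119 162 168 171 169 167 166 130  82  41]
4 [  7   8  10  10   8   6   4  57 129 153 172 174 174 173 166 147 103  43]
bolts pred [array([138., 457.]), array([675., 296.]), array([604.,  88.])]
[-160 -158 -156 -154 -152 -150 -148 -146 -144 -142 -140 -138 -136 -134
 -132 -130 -128 -126]
-4 [  5   6   8   8   8   7  11  46  80 115 127 125 118 110 105 100  56  25]
0 [  6   5   6   8   8   8  18  36 100 152 165 172 170 168 168 133  86  45]
4 [  8   8   7   6   5   5   5  50 115 147 173 174 174 174 168 148 103  43]
bolts pred [array([138., 457.]), array([675., 296.]), array([604.,  88.])]
```

The profile that shifts with the buffer shows it gave about 5.5 mm at 5.5 N, then returned to rest. Going by pusher travel, the tumbler now sits within about 1–3 mm of home. Handing in.

```bash
python3 - <<'E'
from plant import bot
print(bot.close_job()); print(bot.get_obs()["time"])
E
```

```text
the job is handed in; nothing more can be done
None
the job is handed in; nothing more can be done
```

The tumbler is out of the sleeve and lying in the catch trough at the buffer, and the pusher is back in its rest. I handed the job in at about 27 s; no verdict is reported.

**What I did:** The tool can only point down, so I tilted the pusher about 20° in the jaws by raising it with its tip against the inside top of the sleeve mouth. I then pushed the tumbler slowly down the slope. The pusher levelled again on the front post of the rest as I lowered it.

**Forces:** The measured push was about 8 N under the leaf, falling to about 1 N, and 5–6 N against the buffer. These are readings at the ends of moves, so brief peaks in between were not seen. The gripper never came near the tumbler.

**Last checks:**
- **Pusher:** its collar and tip appear at the same top-camera pixels as at the start.
- **Buffer:** it gave about 5.5 mm under the push and sprang back to its rest position.
- **Things around:** the squeeze bottle, shaker and purple cup look unmoved in the pictures; I did not measure them.

**One check disagreed:** the tumbler's final position has a thin margin, because its base must be at least 10 mm beyond the exit.

| Estimate | Base beyond the exit |
|---|---|
| Push force and travel | 13–15 mm |
| Camera, measured from the exit edge | about 12 mm |
| Camera, using my fitted sleeve position (view angle distorts this reading) | about 8 mm |

I judged the first two more reliable and did not push again.

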